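# Put mixed-up canister lids back on their own jars

### The job

The three terracotta canisters are going to the kiln, but each one is wearing another's lid. Set one lid down on the empty wooden bat to make room, then set every lid gently on the jar whose shape it fits, fully home so that its brim lies flat on the rim. Leave the jars standing where they are, and let no lid drop or tip over.

Things in the scene. Friction and masses are not known exactly. Their poses are not given: they have to be found in the camera images.
- round_jar: Round terracotta jar, open inside: 95 mm across, mouth 83 mm, rim 56 mm high. Wall 6 mm, flat rim, 0.5 kg, loose on the shelf. Origin: centre of its underside; z up, x, y level. Its own lid is fully home when the lid's origin is 44 mm above this origin.
- square_jar: Square terracotta jar, open inside: 81 x 81 mm, mouth 69 x 69 mm, rim 50 mm high. Wall 6 mm, flat rim, 0.5 kg, loose on the shelf. Origin: centre of its underside; z up, x, y square to its sides. Its own lid fits in any quarter turn, within 5 degrees, and is fully home with its origin 38 mm above this origin.
- oval_jar: Oval terracotta jar, open inside: 116 x 62 mm, mouth 104 x 50 mm, rim 46 mm high. Wall 6 mm, flat rim, 0.5 kg, loose on the shelf. Origin: centre of its underside; z up, x along its length. Its own lid fits either way round, within 5 degrees, and is fully home with its origin 34 mm above this origin.
- round_lid: Round terracotta lid: brim 93 mm, flange 76 mm, round knob 24 mm across. Hollow flange 12 mm deep below the brim, 3.5 mm play in its mouth; brim 8.5 mm thick; knob 25 mm tall on its centre (top 45.5 mm above the origin). 0.13 kg. Origin: centre of the flange's lower edge; z up, x, y level. At the start it sits high on a wrong jar.
- square_lid: Square terracotta lid: brim 79 x 79 mm, flange 62 x 62 mm, bar knob 30 mm along x, 16 mm along y. Hollow flange 12 mm deep below the brim, 3.5 mm play in its mouth; brim 8.5 mm thick; knob 25 mm tall on its centre (top 45.5 mm above the origin). 0.13 kg. Origin: centre of the flange's lower edge; z up, x, y square to its sides. At the start it sits high on a wrong jar.
- oval_lid: Oval terracotta lid: brim 114 x 60 mm, flange 97 x 43 mm, bar knob 40 mm along x, 16 mm along y. Hollow flange 12 mm deep below the brim, 3.5 mm play in its mouth; brim 8.5 mm thick; knob 25 mm tall on its centre (top 45.5 mm above the origin). 0.13 kg. Origin: centre of the flange's lower edge; z up, x along its length. At the start it sits high on a wrong jar.
- wooden_bat: Empty round plywood bat (throwing board) lying fixed on the shelf, 140 mm in diameter, 14 mm thick: the free spot for a lid. Origin: centre of its underside; z up.
- ware_shelf: Low fixed wooden shelf along the wall; jars, bat and a few bystanders (up to 100 mm tall) stand on it. Board 250 mm deep (x), 1000 mm long (y), flat top 222 mm above the table. Origin: on the table under the board's centre; x toward the wall, z up. The wall is 160 mm from the origin along x, with ornaments 45 mm thick on it: travel straight along the shelf.

How it is judged:
On the way:
1. one of the lids is set down on the wooden bat and released (((horizontal distance between round_lid and wooden_bat below 0.065 m and z of round_lid in the frame of wooden_bat between 0.009 and 0.022 m and angle between round_lid's own z axis and vertical below 0.1 rad and contact force between round_lid and the fingers below 0.2 N and linear speed of round_lid below 0.02 m/s) or (horizontal distance between square_lid and wooden_bat below 0.065 m and z of square_lid in the frame of wooden_bat between 0.009 and 0.022 m and angle between square_lid's own z axis and vertical below 0.1 rad and contact force between square_lid and the fingers below 0.2 N and linear speed of square_lid below 0.02 m/s) or (horizontal distance between oval_lid and wooden_bat below 0.065 m and z of oval_lid in the frame of wooden_bat between 0.009 and 0.022 m and angle between oval_lid's own z axis and vertical below 0.1 rad and contact force between oval_lid and the fingers below 0.2 N and linear speed of oval_lid below 0.02 m/s))), for 0.2 s.
At the end, for the whole second after the job is handed in: Each lid is on the jar of its own shape, seated: lid origin 12 mm (+-3 mm) below the jar's rim, centred within 8 mm, tilted less than 4 degrees, at rest and released; every jar upright within 3 degrees, at rest and within 30 mm of where it stood (z of round_lid in the frame of round_jar between 0.041 and 0.047 m and horizontal distance between round_lid and round_jar below 0.008 m and angle between each of round_lid, square_lid, oval_lid's own z axis and vertical below 0.07 rad and linear speed of each of round_lid, round_jar, square_lid, square_jar, oval_lid, oval_jar below 0.02 m/s and angular speed of each of round_lid, square_lid, oval_lid below 0.1 rad/s and angle between each of round_jar, square_jar, oval_jar's own z axis and vertical below 0.05 rad and distance of each of round_jar, square_jar, oval_jar from where it was at the start of the episode below 0.03 m and z of square_lid in the frame of square_jar between 0.035 and 0.041 m and horizontal distance between square_lid and square_jar below 0.008 m and z of oval_lid in the frame of oval_jar between 0.031 and 0.037 m and horizontal distance between oval_lid and oval_jar below 0.008 m); the robot touches nothing.
It fails at once if a lid is dropped: it falls free of the fingers faster than 0.55 m/s (a drop of more than about 15 mm) ((contact force between round_lid and the fingers below 0.05 N and linear speed of round_lid above 0.55 m/s) or (contact force between square_lid and the fingers below 0.05 N and linear speed of square_lid above 0.55 m/s) or (contact force between oval_lid and the fingers below 0.05 N and linear speed of oval_lid above 0.55 m/s)).
It fails at once if a lid tips by more than 45 degrees (angle between any of round_lid, square_lid, oval_lid's own z axis and vertical above 0.785 rad).
It fails at once if a jar tips by more than 20 degrees (angle between any of round_jar, square_jar, oval_jar's own z axis and vertical above 0.35 rad).
It also fails if it takes over 118 s, if anything falls off the work surface, if the arm or the gripper's body presses on something with over 40 N, if the wrist force passes 120 N, or if a joint passes its speed limit or range.

### The arm

A 7-joint arm with a two-finger parallel gripper is mounted at the origin on the work surface; the furniture and walls round the work are solid. World frame = base frame: x ahead of the robot, y to its left, z up, the work surface at z = 0. Lengths are in m, angles in rad, forces in N, time in s.
With the tool pointing down it reaches from about 0.425 to 0.925 m from the base axis. Payload 6.8 kg.
Tool frame: the origin (TCP) lies at the very end of the fingers, on their centre line; the grasp point (between the pads) lies 19 mm behind it; z points along the fingers, y is the line along which they close (so a half turn about z gives the same grasp; the last joint's range is limited). The gripper opens to 85 mm and grips with 20 to 120 N. Pads are 22 mm wide; open, the fingers measure 114 mm over their backs; the gripper's body (76 mm by 85 mm) begins 54 mm behind the grasp point. The pads swing forward as they close: fully open they stand 13 mm farther back than shut.
Start: joints at [-1.381, 0.477, 0.022, 1.555, -0.011, 1.109, -0.083], TCP at [0.198, 0.645, 0.231] pointing down, gripper open.
Joint ranges: [-2.96, 2.96], [-0.34, 2.1], [-1.41, 1.46], [0.24, 2.44], [-1.37, 4.51], [0.17, 1.92], [-2.96, 2.96]. Speed limits (rad/s): [2.39, 2.39, 3.14, 3.14, 3.14, 3.14, 3.14].

### API

Orientations are given as a unit quaternion [w, x, y, z].
In Python, from station import * gives the robot as it stands.
- The arm moves only by the tool jog_arm, never from a script. Its argument "moves" is one flat list of numbers, 7 for each row, row after row: the shift along the tool's x, y, z normalised to -1 to 1, where 1 is 20 mm, then the turn, a rotation vector about the tool's x, y, z normalised to -1 to 1, where 1 is 4 degrees, then the opening, from 0 (shut) to 1 (fully open). In form: [x, y, z, rx, ry, rz, claw, x, y, z, rx, ry, rz, claw, ...]. A call has exactly 8 rows; each row shifts and turns the commanded pose from where the row before left it, along the tool's axes as they then stand; what a row does not reach is not made up. A row lasts 1/12 s, in which the tool goes at most 41.7 mm and 7.16 degrees, less where a joint would pass 70% of its speed; a pose out of reach is approached as far as the arm can. A call with a number of a shift or a turn outside -1 to 1 is refused whole. A call with a gripper value outside its range is refused whole. The fingers move at their own pace and stop on an object; "grip_force" is the grip in N (left out, the last holds). Time passes only in rows, so rows that do not move let the fingers close, or fill a call up. It gives the time, the measured TCP pose, the force, the opening and the grip force at its end, in the units of the state.
- get_obs(): the state, without advancing time (a new reading comes with each control period).
- read_camera(name): name is "scene" or "top" or "wrist"; returns a dict with "color" (480x640x3 uint8, blue, green, red), "fx", "fy", "cx", "cy" (pixels), "rvec" (rotation vector, rad) and "tvec" (3), from world to camera coordinates, as OpenCV has them. Camera axes: x right, y down, z forward; pixel columns grow to the right and rows downward; lengths in m; the calibration is good to about 2 mm. A picture is of the moment at which its call begins. There is no depth.
- hand_in(): hands the job in; it is judged then, once.
The state is a dict: "t": time; "q": joint angles; "joint_vel": joint speeds; "joint_torque": joint torques, N m; "eef_pos": TCP position; "tool_rot": TCP orientation; "contact_force": force on the tool from outside, world axes, zero at the start; "torque": the same for the moment, N m; "gripper_width": opening from 0.0 (shut) to 1.0 (fully open); "grasp_force": force on a finger pad.
Only numpy, scipy, OpenCV 4.12 (cv2) and the standard library are available. Lean on these libraries where they do the work, as an engineer would, in place of code of your own. Each camera call takes 0.05 s, during which the arm holds its last target. There are 200 camera calls.

## Working session

There is one attempt and no reset: what is moved stays moved. The work goes in short steps, Python scripts to look and compute and a tool call to move; the robot and the scene stay as the last step left them, time stands still between calls to the robot, and variables do not carry over. Pictures are saved under pics/ and viewed, at most 14 in all, crops included, and the job is handed in when it is done.

Besides the shell and the picture viewer there is one more tool, called after "Request:" by a JSON object that holds its "name" and its "arguments". jog_arm: Moves the arm, as the interface text tells. Scaled input: -1 to 1 covers 20 mm each way for a shift and 4 degrees each way for a turn. Its arguments: {"type":"object","properties":{"moves":{"type":"array"},"grip_force":{"type":"number"}},"required":["moves"]}

```bash
ls; mkdir -p pics
python3 - <<'E'
from station import *
import cv2
o=get_obs(); print({k:o[k] for k in ('t','eef_pos','tool_rot','gripper_width','contact_force')})
for n in ('scene','top','wrist'):
    c=read_camera(n); cv2.imwrite(f'pics/{n}0.png',c['color']); print(n,c['fx'],c['cx'],c['cy'],c['rvec'],c['tvec'])
E
```

```text
pics
{'t': 0.0, 'eef_pos': array([0.19789617, 0.64472447, 0.23030177]), 'tool_rot': array([-5.10291402e-05,  1.48357141e-01,  9.88933416e-01, -9.24373195e-04]), 'gripper_width': 0.9969144666111256, 'contact_force': array([-0.4888395 , -0.34285189,  0.1745956 ])}
scene 531.3726927486923 313.91319703402974 240.40961874891585 [ 2.22772437 -0.63522531  0.29099972] [-0.32773874  0.30413351  1.12994404]
top 618.6340401594049 327.4546109578484 234.56058304482576 [ 2.17175879 -2.18231309  0.08644979] [0.08042503 0.43803129 1.80635351]
wrist 384.4293098925971 314.39895777482974 238.53342233077856 [-2.31613214 -1.7134774  -0.26306135] [-0.6733446  -0.040512    0.38068274]
```

View pics/scene0.png

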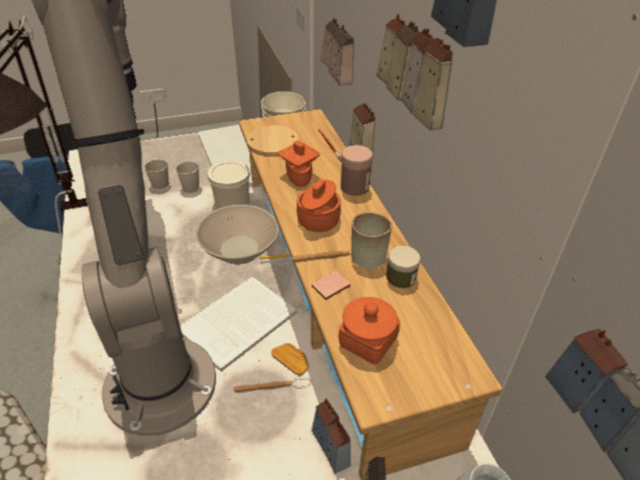

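View pics/top0.png

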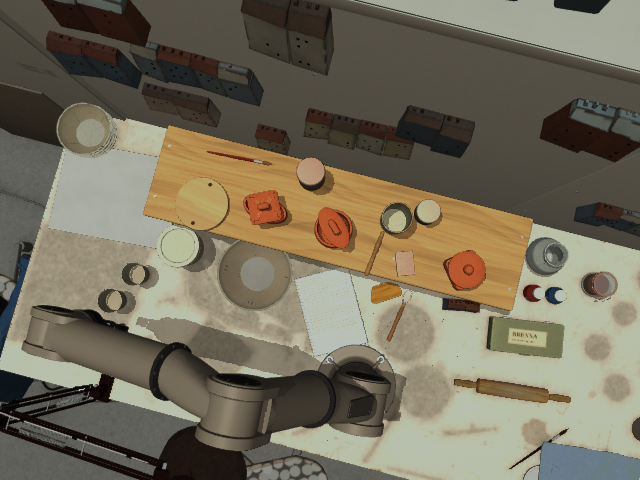

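Top view: bat at (202,203), square lid on oval jar (265,208), oval lid on round jar (333,229) and round lid on square jar (465,268). The scene view shows the same pairs. Next I measure these with magnified crops.

```bash
cat > h.py <<'E'
from station import *
import cv2, numpy as np
from scipy.spatial.transform import Rotation as Ro
def cam(n,save=None):
    c=read_camera(n)
    if save: cv2.imwrite(f'pics/{save}.png',c['color'])
    c['R']=cv2.Rodrigues(np.array(c['rvec'],float))[0]; c['t']=np.array(c['tvec'],float).ravel(); return c
def ray(c,uv,z):
    uv=np.atleast_2d(np.array(uv,float))
    d=np.c_[(uv[:,0]-c['cx'])/c['fx'],(uv[:,1]-c['cy'])/c['fy'],np.ones(len(uv))]@c['R']
    o=-c['R'].T@c['t']; return o+d*((z-o[2])/d[:,2])[:,None]
def proj(c,p):
    q=np.atleast_2d(p)@c['R'].T+c['t']; return np.c_[q[:,0]/q[:,2]*c['fx']+c['cx'],q[:,1]/q[:,2]*c['fy']+c['cy']]
def mask(c):
    h=cv2.cvtColor(c['color'],cv2.COLOR_BGR2HSV)
    return cv2.inRange(h,(0,150,60),(12,255,255))
def blobs(m,amin=300):
    cs,_=cv2.findContours(m,cv2.RETR_EXTERNAL,cv2.CHAIN_APPROX_NONE)
    return sorted([k[:,0,:] for k in cs if cv2.contourArea(k)>amin],key=lambda k:k[:,0].mean())
def tool():
    o=get_obs(); q=o['tool_rot']; return np.array(o['eef_pos']),Ro.from_quat([q[1],q[2],q[3],q[0]]),o
def go(xyz,yaw=None):
    """tool-frame shift (units 20mm) and turn (units 4deg) to xyz, tool y axis at world angle yaw deg (mod 180 unless full), pointing down"""
    p,R,o=tool(); s=R.inv().apply(np.array(xyz)-p)/.02
    y=R.apply([0,1,0]); cur=np.degrees(np.arctan2(y[1],y[0]))
    if yaw is None: yaw=cur
    yaw=cur+(yaw-cur+90)%180-90
    a=np.radians(yaw); Y=np.array([np.cos(a),np.sin(a),0]); Z=np.array([0,0,-1.]); X=np.cross(Y,Z)
    T=Ro.from_matrix(np.c_[X,Y,Z]); r=np.degrees((R.inv()*T).as_rotvec())/4
    print('t',round(o['t'],2),'tcp',p.round(4),'yaw',round(cur,1),'->',round(yaw,1),'F',np.round(o['contact_force'],1),'grip',round(o['gripper_width'],3),round(float(o['grasp_force']),1),'q7',round(o['q'][6],2))
    print('shift',s.round(2),'turn',r.round(2))
E
python3 - <<'E'
from h import *
c=cam('top'); s=cam('scene')
def crop(c,u,v,w,h,k): return cv2.resize(c['color'][v:v+h,u:u+w],None,fx=k,fy=k,interpolation=cv2.INTER_CUBIC)
a=[crop(c,232,175,66,75,4),crop(c,300,195,66,75,4),crop(c,433,235,66,75,4)]
b=[crop(s,266,132,66,75,4),crop(s,286,170,66,75,4),crop(s,337,290,66,75,4)]
cv2.imwrite('pics/z.png',np.vstack([np.hstack(a),np.hstack(b)]))
for cc in (c,s):
  for k in blobs(mask(cc),200): print(cv2.boundingRect(k),cv2.contourArea(k))
# bat
for n,z in (('bat',.236),): print(ray(c,[(202.5,203)],z),ray(s,[(273,139)],z))
y=ray(c,[(144,214),(505,309),(170,126),(533,218)],.222);print('shelf corners',y.round(3))
E
```

```text
(243, 190, 44, 35) 1044.0
(315, 208, 37, 40) 1154.5
(443, 250, 43, 40) 1158.0
(277, 141, 43, 46) 1062.5
(297, 179, 44, 53) 1754.0
(339, 297, 61, 67) 2906.5
[[0.50455325 0.40323847 0.236     ]] [[0.5024681 0.3953784 0.236    ]]
shelf corners [[ 0.478  0.56   0.222]
 [ 0.226 -0.381  0.222]
 [ 0.713  0.495  0.222]
 [ 0.462 -0.462  0.222]]
```

View pics/z.png

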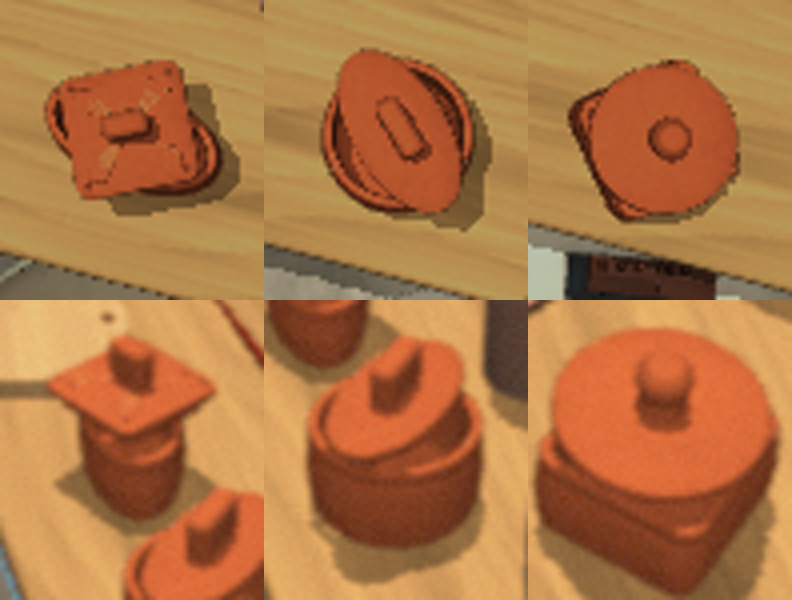

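The crops show the square lid on the oval jar (knob near 263,206), the oval lid on the round jar (knob near 334,226) and the round lid on the square jar (knob near 468,269).

Run:
```python
from h import *
c=cam('top'); s=cam('scene'); w=cam('wrist')
P=lambda c:c['fx']*0+np.diag([1,1,1])@np.c_[c['R'],c['t']]
n=lambda c,uv:((np.array(uv)-[c['cx'],c['cy']])/[c['fx'],c['fy']]).reshape(2,1)
T={'sq':((263.3,205.2),(298.5,144),.3135),'ov':((334,226.2),(319.5,183.5),.3235),'ro':((468.5,269.5),(371.2,306),.3175),'bat':((202.5,203),(273,139),.236)}
for k,(a,b,z) in T.items():
    X=cv2.triangulatePoints(P(c),P(s),n(c,a),n(s,b)); X=(X[:3]/X[3]).ravel()
    print(k,'tri',X.round(3),'top@z',ray(c,[a],z)[0].round(3),'scene@z',ray(s,[b],z)[0].round(3),'reach',np.hypot(*X[:2]).round(3))
def ang(c,o,a,b,z):
    p=ray(c,np.array([a,b])/4.+o,z); d=p[1]-p[0]; return np.degrees(np.arctan2(d[1],d[0])).round(1),np.hypot(*d[:2]).round(4)
for a,b in (((62,75),(180,62)),((85,198),(192,182)),((180,62),(192,182)),((62,75),(85,198))): print('sq edge',ang(c,(232,175),a,b,.2885))
print('ov knob',ang(c,(300,195),(121,103),(148,152),.3235), 'ov brim',ang(c,(300,195),(92,52),(178,210),.2985))
Cw=-w['R'].T@w['t']; p,R,o=tool(); print('wrist cam in tool',R.inv().apply(Cw-p).round(3),R.inv().apply(w['R'].T[:,0]).round(2),R.inv().apply(w['R'].T[:,2]).round(2))
go((*ray(c,[(263.3,205.2)],.3135)[0][:2],.45))
```

```text
sq tri [0.489 0.237 0.308] top@z [0.488 0.236 0.314] scene@z [0.484 0.228 0.314] reach 0.543
ov tri [0.435 0.06  0.32 ] top@z [0.433 0.061 0.323] scene@z [0.433 0.056 0.324] reach 0.439
ro tri [ 0.327 -0.27   0.313] top@z [ 0.326 -0.268  0.318] scene@z [ 0.326 -0.273  0.318] reach 0.424
bat tri [0.506 0.404 0.23 ] top@z [0.505 0.403 0.236] scene@z [0.502 0.395 0.236] reach 0.648
sq edge (np.float64(-84.0), np.float64(0.075))
sq edge (np.float64(-81.7), np.float64(0.068))
sq edge (np.float64(-174.2), np.float64(0.0767))
sq edge (np.float64(-169.2), np.float64(0.0796))
ov knob (np.float64(-151.6), np.float64(0.0345)) ov brim (np.float64(-151.9), np.float64(0.1127))
wrist cam in tool [ 0.077 -0.001 -0.143] [0. 1. 0.] [-0.3  -0.    0.95]
t 0.4 tcp [0.198  0.6452 0.2312] yaw 72.9 -> 72.9 F [ 0.  -0.8 -0.3] grip 1.005 0.0 q7 -0.08
shift [-19.85 -15.31 -10.94] turn [-0.  0.  0.]
```

Request:
{"name": "jog_arm", "arguments": {"moves": [-1,-0.8,-1,0,0,0,0.6,-1,-0.8,-1,0,0,0,0.6,-1,-0.8,-1,0,0,0,0.6,-1,-0.8,-1,0,0,0,0.6,-1,-0.8,-1,0,0,0,0.6,-1,-0.8,-1,0,0,0,0.6,-1,-0.8,-1,0,0,0,0.6,-1,-0.8,-1,0,0,0,0.6], "grip_force": 30}}

```text
t: 1.07
eef_pos: [0.314, 0.4747, 0.3924]
tool_rot: [0.0, 0.148, 0.989, 0.0]
contact_force: [0.5, 0.3, 0.7]
gripper_width: 0.597
grasp_force: 0.0
```

Request:
{"name": "jog_arm", "arguments": {"moves": [-1,-0.8,0,0,0,0,0.6,-1,-0.8,0,0,0,0,0.6,-1,-0.8,0,0,0,0,0.6,-1,-0.8,0,0,0,0,0.6,-1,-0.8,0,0,0,0,0.6,-1,-0.8,0,0,0,0,0.6,-1,-0.8,0,0,0,0,0.6,-1,-0.8,0,0,0,0,0.6]}}

```text
t: 1.73
eef_pos: [0.4294, 0.3055, 0.3915]
tool_rot: [0.0, 0.148, 0.989, 0.0]
contact_force: [0.6, 0.3, -0.2]
gripper_width: 0.601
grasp_force: 0.0
```

Request:
{"name": "jog_arm", "arguments": {"moves": [-1,-0.7,0,0,0,0,0.6,-1,-0.7,0,0,0,0,0.6,-1,-0.7,0,0,0,0,0.6,-0.85,-0.5,0,0,0,0,0.6,0,0,0,0,0,1,0.6,0,0,0,0,0,1,0.6,0,0,0,0,0,1,0.6,0,0,0,0,0,1,0.6]}}

```text
t: 2.4
eef_pos: [0.4872, 0.2342, 0.3914]
tool_rot: [0.0, 0.286, 0.958, 0.0]
contact_force: [0.3, 1.2, -0.6]
gripper_width: 0.597
grasp_force: 0.0
```

Request:
{"name": "jog_arm", "arguments": {"moves": [0,0,0,0,0,1,0.6,0,0,0,0,0,1,0.6,0,0,0,0,0,1,0.6,0,0,0,0,0,1,0.6,0,0,0,0,0,1,0.6,0,0,0,0,0,1,0.6,0,0,0,0,0,1,0.6,0,0,0,0,0,1,0.6]}}

```text
t: 3.07
eef_pos: [0.4871, 0.2343, 0.3914]
tool_rot: [-0.0, 0.539, 0.842, 0.0]
contact_force: [1.2, -0.3, -0.6]
gripper_width: 0.599
grasp_force: 0.0
```

Request:
{"name": "jog_arm", "arguments": {"moves": [0,0,0,0,0,1,0.6,0,0,0,0,0,1,0.6,0,0,0,0,0,1,0.6,0,0,0,0,0,1,0.6,0,0,0,0,0,0.25,0.6,0,0,0,0,0,0,0.6,0,0,0,0,0,0,0.6,0,0,0,0,0,0,0.6]}}

```text
t: 3.73
eef_pos: [0.4872, 0.2343, 0.3913]
tool_rot: [-0.0, 0.656, 0.755, 0.0]
contact_force: [0.9, -0.1, 0.7]
gripper_width: 0.601
grasp_force: 0.0
```

```bash
cat >> h.py <<'E'
def zoom(c,xyz,half,name,k=None):
    u,v=proj(c,xyz)[0].round().astype(int); x0,y0=max(0,u-half),max(0,v-half)
    im=c['color'][y0:v+half,x0:u+half]; k=k or 560/max(im.shape[:2])
    cv2.imwrite(f'pics/{name}.png',cv2.resize(im,None,fx=k,fy=k,interpolation=cv2.INTER_CUBIC)); print(name,'origin',(x0,y0),'k',round(k,4),'expected px',(u,v))
E
python3 - <<'E'
from h import *
go((.488,.236,.40),8)
c=cam('wrist','w1'); print(proj(c,(.488,.236,.3135)))
E
```

```text
t 3.73 tcp [0.4872 0.2343 0.3913] yaw 8.0 -> 8.0 F [ 0.9 -0.1  0.7] grip 0.601 0.0 q7 -0.36
shift [ 0.08  0.05 -0.43] turn [ 0. -0.  0.]
[[315.89609722 246.38297899]]
```

View pics/w1.png

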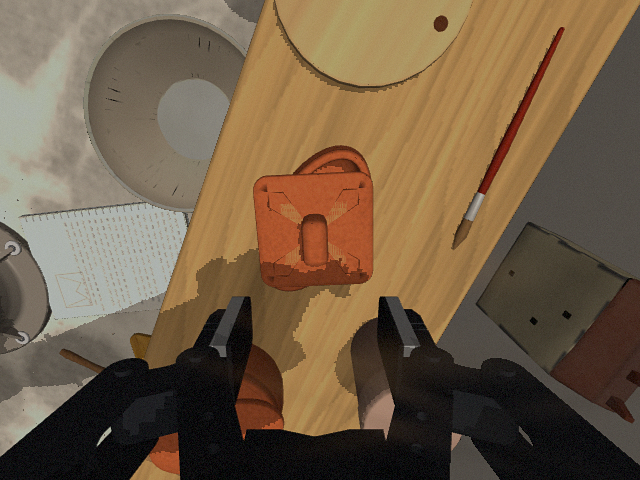

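The wrist view shows the square lid centred below the tool, with its knob top near (314,240) and the oval jar's rim showing at (340,155).

Run:
```python
from h import *
c=cam('wrist'); zoom(c,(.487,.236,.30),80,'w1z',5)
im=c['color'][160:310,240:390]; v=cv2.cvtColor(im,cv2.COLOR_BGR2HSV)
for uvs in [[(255,181),(372,175),(372,283),(263,285)]]:
    p=ray(c,uvs,.2885); print(p.round(4)); print('centre',p.mean(0).round(4))
    for i in range(4):
        d=p[(i+1)%4]-p[i]; print(np.hypot(*d[:2]).round(4),np.degrees(np.arctan2(d[1],d[0])).round(1))
print('knob',ray(c,[(314.5,240)],.3135))
```

```text
w1z origin (np.int64(234), np.int64(159)) k 5 expected px (np.int64(314), np.int64(239))
[[0.4444 0.2659 0.2885]
 [0.518  0.2802 0.2885]
 [0.5318 0.2063 0.2885]
 [0.4567 0.1942 0.2885]]
centre [0.4877 0.2367 0.2885]
0.0749 11.0
0.0751 -79.4
0.076 -170.8
0.0728 99.7
knob [[0.48660294 0.23990713 0.3135    ]]
```

View pics/w1z.png

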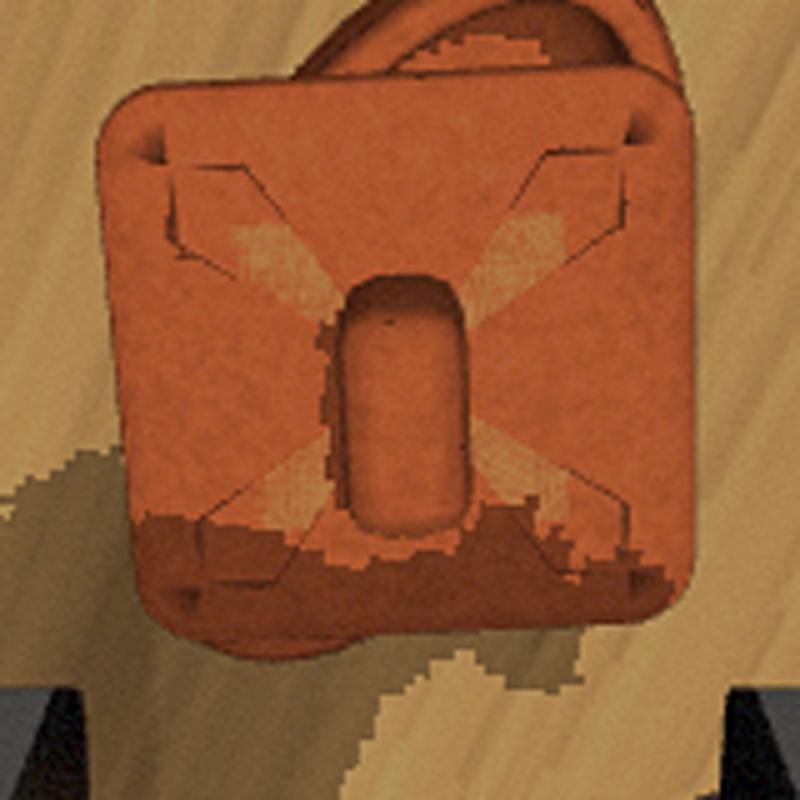

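Request:
{"name": "jog_arm", "arguments": {"moves": [0.16,0,0.9,0,0,-0.5,0.6,0,0,0.9,0,0,0,0.6,0,0,0.9,0,0,0,0.6,0,0,0.9,0,0,0,0.6,0,0,0.7,0,0,0,0.6,0,0,0.6,0,0,0,0.6,0,0,0,0,0,0,0.6,0,0,0,0,0,0,0.6]}}

```text
t: 4.5
eef_pos: [0.4866, 0.2374, 0.2931]
tool_rot: [-0.0, 0.643, 0.766, -0.001]
contact_force: [-0.0, 0.0, 0.4]
gripper_width: 0.599
grasp_force: 0.0
```

Request:
{"name": "jog_arm", "arguments": {"moves": [0,0,0,0,0,0,0.4,0,0,0,0,0,0,0.3,0,0,0,0,0,0,0.2,0,0,0,0,0,0,0,0,0,0,0,0,0,0,0,0,0,0,0,0,0,0,0,0,0,0,0,0,0,0,0,0,0,0,0], "grip_force": 30}}

```text
t: 5.17
eef_pos: [0.4872, 0.2378, 0.2942]
tool_rot: [0.0, 0.643, 0.766, 0.001]
contact_force: [-1.4, -0.1, 5.5]
gripper_width: 0.181
grasp_force: 31.4
```

Run:
```python
from h import *
go((.487,.2375,.41))
```

```text
t 5.17 tcp [0.4872 0.2378 0.2942] yaw 9.9 -> 9.9 F [-1.4 -0.1  5.5] grip 0.181 31.4 q7 -0.31
shift [-0.01 -0.   -5.79] turn [ 0.02 -0.01  0.  ]
```

Request:
{"name": "jog_arm", "arguments": {"moves": [0,0,-0.2,0,0,0,0,0,0,-0.4,0,0,0,0,0,0,-0.6,0,0,0,0,0,0,-0.8,0,0,0,0,0,0,-0.8,0,0,0,0,0,0,-0.8,0,0,0,0,0,0,-0.8,0,0,0,0,0,0,-0.4,0,0,0,0]}}

```text
t: 5.83
eef_pos: [0.4873, 0.2376, 0.3915]
tool_rot: [0.0, 0.643, 0.766, 0.001]
contact_force: [-0.7, 0.2, -1.5]
gripper_width: 0.177
grasp_force: 30.5
```

Request:
{"name": "jog_arm", "arguments": {"moves": [0.5,0.1,0,0,0,0,0,0.9,0.25,0,0,0,0,0,1,0.3,0,0,0,0,0,1,0.3,0,0,0,0,0,1,0.3,0,0,0,0,0,1,0.3,0,0,0,0,0,1,0.3,0,0,0,0,0,0.8,0.2,0,0,0,0,0]}}

```text
t: 6.5
eef_pos: [0.5009, 0.3904, 0.3868]
tool_rot: [-0.001, 0.642, 0.767, -0.001]
contact_force: [0.1, 0.4, -0.8]
gripper_width: 0.181
grasp_force: 30.4
```

Request:
{"name": "jog_arm", "arguments": {"moves": [0.5,0.1,0,0,0,0,0,0.24,0.05,0.4,0,0,0,0,0,0,0.8,0,0,0,0,0,0,1,0,0,0,0,0,0,1,0,0,0,0,0,0,1,0,0,0,0,0,0,0.8,0,0,0,0,0,0,0.6,0,0,0,0]}}

```text
t: 7.17
eef_pos: [0.5017, 0.4006, 0.2744]
tool_rot: [-0.0, 0.643, 0.766, -0.002]
contact_force: [0.5, 0.1, -2.1]
gripper_width: 0.183
grasp_force: 30.5
```

Run:
```python
from h import *
go((.503,.402,.262))
c=cam('scene'); zoom(c,(.503,.402,.26),45,'s2')
```

```text
t 7.17 tcp [0.5017 0.4006 0.2744] yaw 9.9 -> 9.9 F [ 0.5  0.1 -2.1] grip 0.183 30.5 q7 -0.48
shift [0.06 0.08 0.62] turn [-0.04  0.03  0.  ]
s2 origin (np.int64(227), np.int64(85)) k 6.2222 expected px (np.int64(272), np.int64(130))
```

View pics/s2.png

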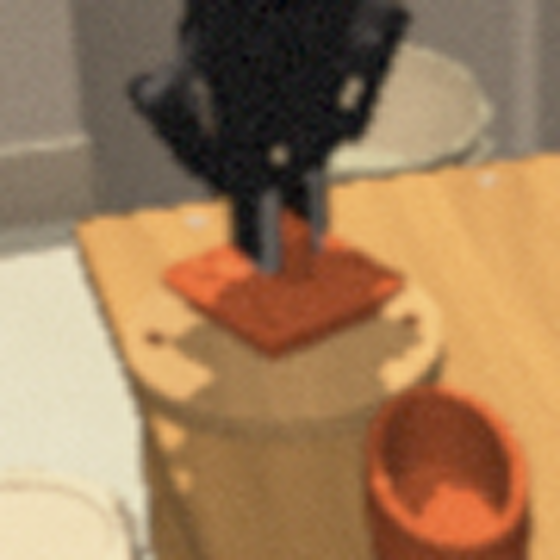

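The lid hangs level over the middle of the bat, and the oval jar is now open at the lower right. I lower it slowly.

Request:
{"name": "jog_arm", "arguments": {"moves": [0,0,0.15,0,0,0,0,0,0,0.15,0,0,0,0,0,0,0.15,0,0,0,0,0,0,0.1,0,0,0,0,0,0,0,0,0,0,0,0,0,0,0,0,0,0,0,0,0,0,0,0,0,0,0,0,0,0,0,0]}}

```text
t: 7.88
eef_pos: [0.5028, 0.4016, 0.2667]
tool_rot: [0.0, 0.643, 0.766, 0.0]
contact_force: [-0.3, 0.7, -1.0]
gripper_width: 0.177
grasp_force: 30.4
```

Request:
{"name": "jog_arm", "arguments": {"moves": [0,0,0.1,0,0,0,0,0,0,0,0,0,0,0,0,0,0,0,0,0,0,0,0,0,0,0,0,0,0,0,0,0,0,0,0,0,0,0,0,0,0,0,0,0,0,0,0,0,0,0,0,0,0,0,0,0]}}

```text
t: 8.55
eef_pos: [0.5027, 0.4015, 0.2643]
tool_rot: [-0.0, 0.643, 0.766, 0.0]
contact_force: [-0.2, 0.3, -1.3]
gripper_width: 0.179
grasp_force: 30.4
```

Request:
{"name": "jog_arm", "arguments": {"moves": [0,0,0.1,0,0,0,0,0,0,0,0,0,0,0,0,0,0,0,0,0,0,0,0,0,0,0,0,0,0,0,0,0,0,0,0,0,0,0,0,0,0,0,0,0,0,0,0,0,0,0,0,0,0,0,0,0]}}

```text
t: 9.22
eef_pos: [0.5028, 0.4016, 0.2624]
tool_rot: [0.0, 0.643, 0.766, 0.0]
contact_force: [0.3, -0.3, 0.1]
gripper_width: 0.176
grasp_force: 30.6
```

Request:
{"name": "jog_arm", "arguments": {"moves": [0,0,0.1,0,0,0,0,0,0,0,0,0,0,0,0,0,0,0,0,0,0,0,0,0,0,0,0,0,0,0,0,0,0,0,0,0,0,0,0,0,0,0,0,0,0,0,0,0,0,0,0,0,0,0,0,0]}}

```text
t: 9.88
eef_pos: [0.5028, 0.4016, 0.2623]
tool_rot: [-0.0, 0.643, 0.766, 0.001]
contact_force: [-4.1, -3.1, 9.9]
gripper_width: 0.177
grasp_force: 32.0
```

Request:
{"name": "jog_arm", "arguments": {"moves": [0,0,-0.1,0,0,0,0,0,0,0,0,0,0,0.22,0,0,0,0,0,0,0.3,0,0,0,0,0,0,0.4,0,0,0,0,0,0,0.5,0,0,0,0,0,0,0.55,0,0,0,0,0,0,0.55,0,0,0,0,0,0,0.55]}}

```text
t: 10.55
eef_pos: [0.5027, 0.4015, 0.2622]
tool_rot: [-0.0, 0.643, 0.766, -0.0]
contact_force: [0.3, 1.0, 0.0]
gripper_width: 0.551
grasp_force: 0.0
```

Request:
{"name": "jog_arm", "arguments": {"moves": [0,0,-0.2,0,0,0,0.55,0,0,-0.5,0,0,0,0.55,0,0,-1,0,0,0,0.55,0,0,-1,0,0,0,0.55,0,0,-1,0,0,0,0.55,0,0,-1,0,0,0,0.55,0,0,-1,0,0,0,0.55,0,0,-1,0,0,0,0.55]}}

```text
t: 11.22
eef_pos: [0.5028, 0.4014, 0.3985]
tool_rot: [0.0, 0.643, 0.766, 0.001]
contact_force: [1.3, 0.3, -0.4]
gripper_width: 0.551
grasp_force: 0.0
```

Request:
{"name": "jog_arm", "arguments": {"moves": [-1,-0.4,0,0,0,0,0.55,-1,-0.4,0,0,0,0,0.55,-1,-0.4,0,0,0,0,0.55,-1,-0.4,0,0,0,0,0.55,-1,-0.4,0,0,0,0,0.55,-1,-0.4,0,0,0,0,0.55,-1,-0.4,0,0,0,0,0.55,-1,-0.4,0,0,0,0,0.55]}}

```text
t: 11.88
eef_pos: [0.4671, 0.2317, 0.3974]
tool_rot: [0.0, 0.643, 0.766, 0.001]
contact_force: [-0.1, -0.2, -0.4]
gripper_width: 0.548
grasp_force: 0.0
```

Run:
```python
from h import *
c=cam('wrist','w3'); go((.434,.06,.40),-62)
t=cam('top'); zoom(t,(.49,.31,.25),65,'t3')
a=cv2.imread('pics/w3.png'); b=cv2.imread('pics/t3.png'); b=cv2.resize(b,(480,480)); cv2.imwrite('pics/c3.png',cv2.resize(np.hstack([a,b]),None,fx=.71,fy=.71))
```

```text
t 11.93 tcp [0.4673 0.2268 0.3979] yaw 9.6 -> -62.0 F [-1.1 -3.5 -0.3] grip 0.549 0.0 q7 -0.36
shift [-7.94 -3.04 -0.11] turn [ 1.00e-02 -0.00e+00  1.79e+01]
t3 origin (np.int64(172), np.int64(143)) k 4.3077 expected px (np.int64(237), np.int64(208))
```

View pics/c3.png

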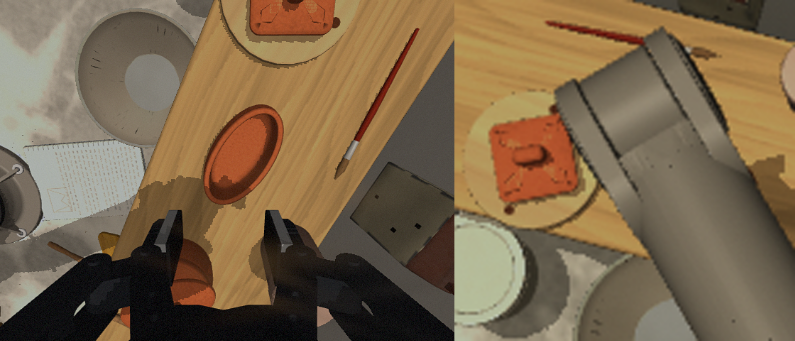

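The square lid lies flat on the bat. In the wrist view the empty oval jar is a clean ellipse, so I fit it now and go on to the oval lid.

Run:
```python
from h import *
c=cam('wrist'); 
h=cv2.cvtColor(c['color'],cv2.COLOR_BGR2HSV)
u,v=proj(c,(.487,.238,.268))[0].astype(int)
m=mask(c); 
for k in blobs(m,500):
    if cv2.pointPolygonTest(k.astype(np.float32),(float(u),float(v)),True)>-15:
        p=ray(c,k,.268)[:,:2]*1000; e=cv2.fitEllipse(p.astype(np.float32)); print('outer',np.round(e[0],1),np.round(e[1],1),'long axis deg',round(e[2]-90,1))
        # rim: bright pixels vs. inner dark
        mm=np.zeros(m.shape,np.uint8); cv2.drawContours(mm,[k.reshape(-1,1,2)],-1,255,-1)
        V=h[...,2]; print('V pct',np.percentile(V[mm>0],[5,25,50,75,95]))
x,y=u-70,v-70; cv2.imwrite('pics/w3z.png',cv2.resize(c['color'][y:y+140,x:x+140],None,fx=4,fy=4,interpolation=cv2.INTER_CUBIC)); print(x,y)
```

```text
outer [485.4 238.8] [ 64.5 116.3] long axis deg 69.6
V pct [ 66.    87.25 160.   173.   177.  ]
271 147
```

View pics/w3z.png

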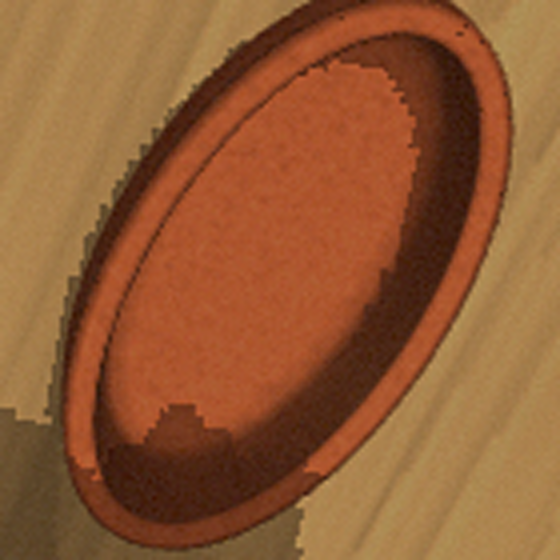

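Request:
{"name": "jog_arm", "arguments": {"moves": [-1,-0.4,0,0,0,0,0.55,-1,-0.4,0,0,0,0,0.55,-1,-0.4,0,0,0,0,0.55,-1,-0.4,0,0,0,0,0.55,-1,-0.4,0,0,0,0,0.55,-1,-0.4,0,0,0,0,0.55,-1,-0.4,0,0,0,0,0.55,-0.9,-0.2,0,0,0,0,0.55]}}

```text
t: 12.7
eef_pos: [0.435, 0.0657, 0.3968]
tool_rot: [-0.0, 0.643, 0.766, 0.0]
contact_force: [0.0, -0.3, 0.2]
gripper_width: 0.548
grasp_force: 0.0
```

Request:
{"name": "jog_arm", "arguments": {"moves": [0,0,0,0,0,1,0.55,0,0,0,0,0,1,0.55,0,0,0,0,0,1,0.55,0,0,0,0,0,1,0.55,0,0,0,0,0,1,0.55,0,0,0,0,0,1,0.55,0,0,0,0,0,1,0.55,0,0,0,0,0,1,0.55]}}

```text
t: 13.37
eef_pos: [0.4356, 0.0672, 0.3968]
tool_rot: [0.0, 0.83, 0.558, 0.0]
contact_force: [-0.3, 0.6, 0.7]
gripper_width: 0.546
grasp_force: 0.0
```

Request:
{"name": "jog_arm", "arguments": {"moves": [0,0,0,0,0,1,0.55,0,0,0,0,0,1,0.55,0,0,0,0,0,1,0.55,0,0,0,0,0,1,0.55,0,0,0,0,0,1,0.55,0,0,0,0,0,1,0.55,0,0,0,0,0,1,0.55,0,0,0,0,0,1,0.55]}}

```text
t: 14.03
eef_pos: [0.4356, 0.0672, 0.3968]
tool_rot: [-0.0, 0.952, 0.307, 0.0]
contact_force: [-0.4, 0.8, 0.3]
gripper_width: 0.552
grasp_force: 0.0
```

Request:
{"name": "jog_arm", "arguments": {"moves": [0,0,0,0,0,1,0.55,0,0,0,0,0,0.9,0.55,0,0,0,0,0,0,0.55,0,0,0,0,0,0,0.55,0,0,0,0,0,0,0.55,0,0,0,0,0,0,0.55,0,0,0,0,0,0,0.55,0,0,0,0,0,0,0.55]}}

```text
t: 14.7
eef_pos: [0.4354, 0.067, 0.3963]
tool_rot: [-0.0, 0.97, 0.245, 0.0]
contact_force: [-0.5, -0.4, 0.4]
gripper_width: 0.55
grasp_force: 0.0
```

Run:
```python
from h import *
c=cam('wrist','w4'); go((.434,.06,.40),-62); zoom(c,(.434,.06,.32),100,'w4z',4)
```

```text
t 14.75 tcp [0.4354 0.0669 0.3963] yaw -61.6 -> -62.0 F [-0.1 -0.1  0.1] grip 0.55 0.0 q7 -1.4
shift [-0.23  0.27 -0.18] turn [-0.    0.    0.09]
w4z origin (np.int64(222), np.int64(158)) k 4 expected px (np.int64(322), np.int64(258))
```

View pics/w4z.png

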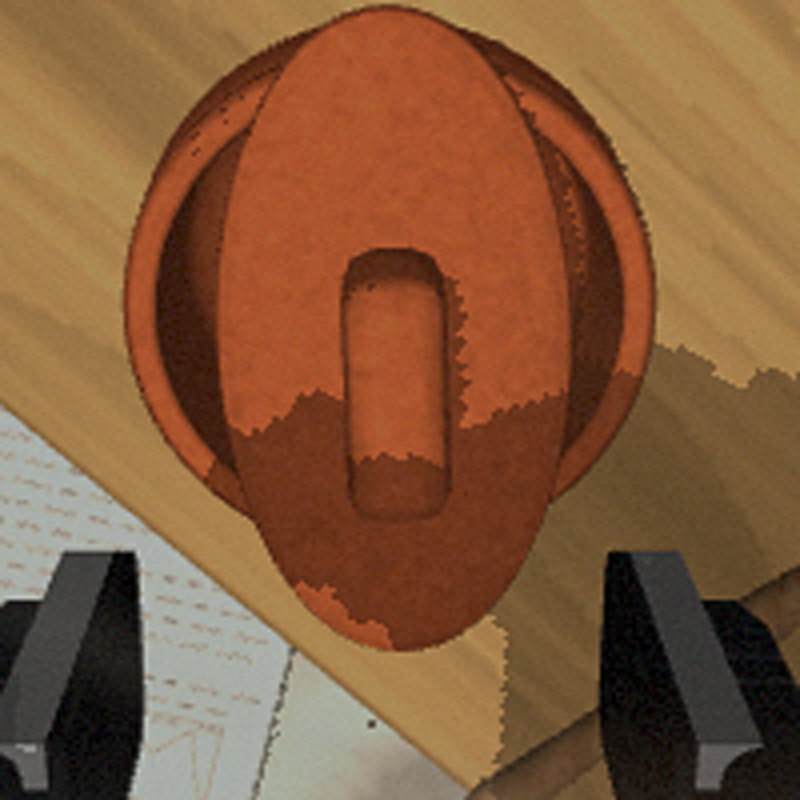

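Run:
```python
from h import *
c=cam('wrist')
f=lambda P,o=(222,158):np.array(P,float)/4+np.array(o)
k=ray(c,f([(396,285),(400,515),(397,398)]),.3235); d=k[0]-k[1]
print('knob',k[2].round(4),'len',np.hypot(*d[:2]).round(4),'axis',np.degrees(np.arctan2(d[1],d[0])).round(1))
b=ray(c,f([(385,5),(400,652),(219,310),(572,345)]),.2985); d=b[0]-b[1]
print('brim centre',b[:2].mean(0).round(4),'len',np.hypot(*d[:2]).round(4),'axis',np.degrees(np.arctan2(d[1],d[0])).round(1),'wid',np.linalg.norm(b[2]-b[3]).round(4))
j=ray(c,f([(126,290),(150,190),(160,410),(655,290),(625,430),(645,220),(210,500)]),.278)[:,:2]
A=np.c_[2*j,np.ones(len(j))]; s=np.linalg.lstsq(A,(j**2).sum(1),rcond=None)[0]; print('round jar',s[:2].round(4),'dia',2*np.sqrt(s[2]+s[0]**2+s[1]**2).round(4))
# oval jar, camera pose rebuilt from tool pose then
p,R,o=tool(); off=R.inv().apply(-c['R'].T@c['t']-p); Rct=R.inv().as_matrix()@c['R'].T
a=np.radians(9.6); Y=np.array([np.cos(a),np.sin(a),0]); Z=np.array([0,0,-1.]); Rt=np.c_[np.cross(Y,Z),Y,Z]
c2=dict(c); c2['R']=(Rt@Rct).T; c2['t']=-c2['R']@(np.array([.4673,.2268,.3979])+Rt@off)
m=[(100,395),(110,320),(150,240),(200,165),(270,95),(330,58),(400,36),(450,50),(480,90),(482,160),(465,230),(430,310),(380,390),(330,440),(270,490),(200,518),(140,515),(110,480)]
e=cv2.fitEllipse((ray(c2,f(m,(271,147)),.268)[:,:2]*1000).astype(np.float32)); print('oval mouth',np.round(e[0],1),np.round(e[1],1),round(e[2]-90,1))
```

```text
knob [0.4349 0.0611 0.3235] len 0.0368 axis 29.6
brim centre [0.434  0.0609 0.2985] len 0.1124 axis 29.9 wid 0.0584
round jar [0.4333 0.0603] dia 0.0948
oval mouth [487.1 235.5] [ 51.6 103.1] 67.7
```

Request:
{"name": "jog_arm", "arguments": {"moves": [-0.17,0.24,0.6,0,0,0,0.55,0,0,0.8,0,0,-0.3,0.55,0,0,0.8,0,0,0,0.55,0,0,0.8,0,0,0,0.55,0,0,0.8,0,0,0,0.55,0,0,0.6,0,0,0,0.55,0,0,0.24,0,0,0,0.55,0,0,0,0,0,0,0.55]}}

```text
t: 15.47
eef_pos: [0.4341, 0.0609, 0.3026]
tool_rot: [0.0, 0.967, 0.255, -0.001]
contact_force: [-0.4, 0.2, 0.2]
gripper_width: 0.55
grasp_force: 0.0
```

Request:
{"name": "jog_arm", "arguments": {"moves": [0,0,0,0,0,0,0.4,0,0,0,0,0,0,0.3,0,0,0,0,0,0,0.2,0,0,0,0,0,0,0,0,0,0,0,0,0,0,0,0,0,0,0,0,0,0,0,0,0,0,0,0,0,0,0,0,0,0,0], "grip_force": 30}}

```text
t: 16.13
eef_pos: [0.4352, 0.0613, 0.3043]
tool_rot: [-0.0, 0.967, 0.255, 0.001]
contact_force: [-0.7, 0.7, 5.8]
gripper_width: 0.179
grasp_force: 33.3
```

Request:
{"name": "jog_arm", "arguments": {"moves": [0,0,-0.2,0,0,0,0,0,0,-0.4,0,0,0,0,0,0,-0.6,0,0,0,0,0,0,-0.8,0,0,0,0,0,0,-0.8,0,0,0,0,0,0,-0.8,0,0,0,0,0,0,-0.8,0,0,0,0,0,0,-0.4,0,0,0,0]}}

```text
t: 16.8
eef_pos: [0.4351, 0.0611, 0.4015]
tool_rot: [-0.0, 0.967, 0.255, 0.001]
contact_force: [-0.4, -0.1, -1.0]
gripper_width: 0.179
grasp_force: 32.4
```

Run:
```python
from h import *
go((.487,.2355,.39),-22.3); go((.487,.2355,.39))
```

```text
t 16.8 tcp [0.4351 0.0611 0.4015] yaw -60.5 -> -22.3 F [-0.4 -0.1 -1. ] grip 0.179 32.4 q7 -1.38
shift [ 6.55 -6.31  0.59] turn [ 0.01 -0.03 -9.54]
t 16.8 tcp [0.4351 0.0611 0.4015] yaw -60.5 -> -60.5 F [-0.4 -0.1 -1. ] grip 0.179 32.4 q7 -1.38
shift [ 6.55 -6.31  0.59] turn [ 0.   -0.03  0.  ]
```

Request:
{"name": "jog_arm", "arguments": {"moves": [0.3,-0.4,0,0,0,0,0,0.6,-0.7,0,0,0,0,0,0.6,-0.7,0,0,0,0,0,0.6,-0.7,0,0,0,0,0,0.4,-0.5,0,0,0,0,0,0.13,-0.22,0,0,0,0,0,0,0,0,0,0,-0.5,0,0,0,0,0,0,-0.5,0]}}

```text
t: 17.47
eef_pos: [0.4484, 0.1431, 0.3988]
tool_rot: [0.0, 0.957, 0.289, -0.001]
contact_force: [0.3, -0.6, -2.0]
gripper_width: 0.181
grasp_force: 32.4
```

Request:
{"name": "jog_arm", "arguments": {"moves": [0,0,0,0,0,-1,0,0,0,0,0,0,-1,0,0,0,0,0,0,-1,0,0,0,0,0,0,-1,0,0,0,0,0,0,-1,0,0,0,0,0,0,-1,0,0,0,0,0,0,-1,0,0,0,0,0,0,-1,0]}}

```text
t: 18.13
eef_pos: [0.4485, 0.1424, 0.399]
tool_rot: [0.0, 0.84, 0.542, -0.001]
contact_force: [0.5, 0.2, -1.5]
gripper_width: 0.18
grasp_force: 32.4
```

Request:
{"name": "jog_arm", "arguments": {"moves": [0,0,0,0,0,-0.5,0,0,0,0,0,0,0,0,0,0,0,0,0,0,0,0,0,0,0,0,0,0,0,0,0,0,0,0,0,0,0,0,0,0,0,0,0,0,0,0,0,0,0,0,0,0,0,0,0,0]}}

```text
t: 18.8
eef_pos: [0.4487, 0.143, 0.3995]
tool_rot: [0.0, 0.831, 0.556, 0.0]
contact_force: [-0.1, 0.4, -1.2]
gripper_width: 0.178
grasp_force: 32.4
```

Run:
```python
from h import *
c=cam('wrist','w5'); go((.487,.2355,.39),-22.3)
u,v=proj(c,(.487,.2355,.268))[0].round().astype(int); x0,y0=max(0,u-100),max(0,v-75); print(u,v,x0,y0)
cv2.imwrite('pics/w5z.png',cv2.resize(c['color'][y0:y0+150,x0:x0+200],None,fx=4,fy=4,interpolation=cv2.INTER_CUBIC))
np.savez('w5.npz',R=c['R'],t=c['t'],fx=c['fx'],fy=c['fy'],cx=c['cx'],cy=c['cy'])
```

```text
t 18.85 tcp [0.4487 0.1431 0.3995] yaw -22.5 -> -22.3 F [-0.3  0.6 -1.4] grip 0.18 32.4 q7 -0.83
shift [5.   0.   0.47] turn [-0.   -0.   -0.04]
314 80 214 5
```

View pics/w5z.png

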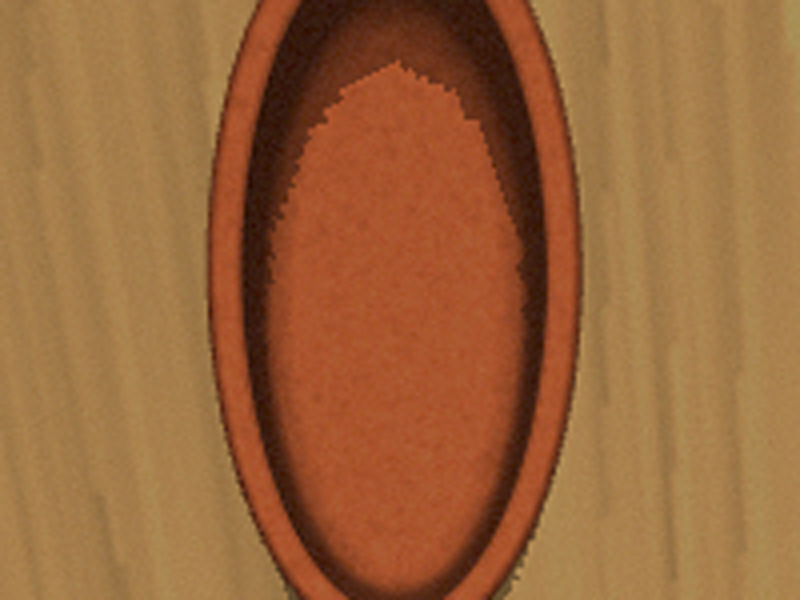

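Run:
```python
from h import *
c=cam('wrist'); m=mask(c); u,v=proj(c,(.487,.2355,.268))[0]
for k in blobs(m,500):
    if cv2.pointPolygonTest(k.astype(np.float32),(float(u),float(v)),True)>-15:
        print(k.min(0),k.max(0)); hull=cv2.convexHull(k)[:,0]; hull=hull[(hull[:,1]>1)]
        p=ray(c,hull,.268)[:,:2]*1000; e=cv2.fitEllipse(p.astype(np.float32)); print('outer',np.round(e[0],1),np.round(e[1],1),round(e[2]-90,1))
f=lambda P:np.array(P,float)/4+[214,5]
L=f([(207,280),(215,180),(235,80),(260,0),(215,390),(240,480),(285,580)]);R_=f([(581,260),(572,150),(555,70),(540,10),(572,380),(548,480),(505,580)])
q=ray(c,np.r_[L,R_],.268)[:,:2]*1000; e=cv2.fitEllipse(q.astype(np.float32)); print('eye outer',np.round(e[0],1),np.round(e[1],1),round(e[2]-90,1))
L=f([(243,270),(250,180),(270,80),(290,20),(252,390),(275,480),(325,565)]);R_=f([(548,260),(542,170),(520,70),(500,10),(540,370),(515,470),(465,570)])
q=ray(c,np.r_[L,R_],.268)[:,:2]*1000; e=cv2.fitEllipse(q.astype(np.float32)); print('eye inner',np.round(e[0],1),np.round(e[1],1),round(e[2]-90,1))
```

```text
[266   0] [359 166]
outer [486.3 236.7] [ 62.  116.3] 67.8
eye outer [486.6 236.4] [ 61.4 118.6] 66.9
eye inner [487.2 237.4] [ 50.2 103.9] 67.0
```

Request:
{"name": "jog_arm", "arguments": {"moves": [0.4,0,0,0,0,0,0,0.8,0,0,0,0,0,0,0.9,0,0,0,0,0,0,0.9,0,0,0,0,0,0,0.9,-0.04,0,0,0,0,0,0.7,0,0,0,0,0,0,0.4,0,0,0,0,0,0,0.07,0,0,0,0,0,0]}}

```text
t: 19.57
eef_pos: [0.4869, 0.2394, 0.3989]
tool_rot: [0.0, 0.831, 0.557, -0.0]
contact_force: [-0.1, 0.1, -1.6]
gripper_width: 0.177
grasp_force: 32.4
```

Request:
{"name": "jog_arm", "arguments": {"moves": [0,0,0.4,0,0,0,0,0,0,0.8,0,0,0,0,0,0,0.9,0,0,0,0,0,0,0.9,0,0,0,0,0,0,0.9,0,0,0,0,0,0,0.6,0,0,0,0,0,0,0.3,0,0,0,0,0,0,0,0,0,0,0]}}

```text
t: 20.23
eef_pos: [0.4859, 0.2357, 0.3021]
tool_rot: [0.0, 0.832, 0.555, -0.001]
contact_force: [-0.7, 0.6, -2.3]
gripper_width: 0.177
grasp_force: 32.4
```

Run:
```python
from h import *
go((.4868,.2371,.2824),-22.6); cam('scene','s6')
```

```text
t 20.23 tcp [0.4859 0.2357 0.3021] yaw -22.5 -> -22.6 F [-0.7  0.6 -2.3] grip 0.177 32.4 q7 -0.89
shift [0.08 0.02 0.98] turn [-0.02  0.03  0.02]
```

Request:
{"name": "jog_arm", "arguments": {"moves": [0,0,0.1,0,0,0,0,0,0,0.1,0,0,0,0,0,0,0.1,0,0,0,0,0,0,0.1,0,0,0,0,0,0,0,0,0,0,0,0,0,0,0,0,0,0,0,0,0,0,0,0,0,0,0,0,0,0,0,0]}}

```text
t: 20.95
eef_pos: [0.4868, 0.2371, 0.2956]
tool_rot: [-0.0, 0.831, 0.556, 0.0]
contact_force: [1.3, -0.4, -1.2]
gripper_width: 0.177
grasp_force: 32.4
```

Request:
{"name": "jog_arm", "arguments": {"moves": [0,0,0.1,0,0,0,0,0,0,0,0,0,0,0,0,0,0.1,0,0,0,0,0,0,0,0,0,0,0,0,0,0,0,0,0,0,0,0,0,0,0,0,0,0,0,0,0,0,0,0,0,0,0,0,0,0,0]}}

```text
t: 21.62
eef_pos: [0.4868, 0.2371, 0.2915]
tool_rot: [-0.0, 0.831, 0.556, 0.0]
contact_force: [0.1, -0.2, -1.3]
gripper_width: 0.178
grasp_force: 32.4
```

Request:
{"name": "jog_arm", "arguments": {"moves": [0,0,0.1,0,0,0,0,0,0,0.1,0,0,0,0,0,0,0.1,0,0,0,0,0,0,0,0,0,0,0,0,0,0,0,0,0,0,0,0,0,0,0,0,0,0,0,0,0,0,0,0,0,0,0,0,0,0,0]}}

```text
t: 22.28
eef_pos: [0.4868, 0.2371, 0.2856]
tool_rot: [-0.0, 0.831, 0.556, 0.0]
contact_force: [0.4, 0.1, -0.6]
gripper_width: 0.183
grasp_force: 32.4
```

Request:
{"name": "jog_arm", "arguments": {"moves": [0,0,0.05,0,0,0,0,0,0,0.05,0,0,0,0,0,0,0,0,0,0,0,0,0,0,0,0,0,0,0,0,0,0,0,0,0,0,0,0,0,0,0,0,0,0,0,0,0,0,0,0,0,0,0,0,0,0]}}

```text
t: 22.95
eef_pos: [0.4867, 0.2371, 0.2835]
tool_rot: [-0.0, 0.831, 0.556, 0.0]
contact_force: [-0.7, 0.2, -2.1]
gripper_width: 0.178
grasp_force: 32.4
```

Request:
{"name": "jog_arm", "arguments": {"moves": [0,0,0.05,0,0,0,0,0,0,0.05,0,0,0,0,0,0,0,0,0,0,0,0,0,0,0,0,0,0,0,0,0,0,0,0,0,0,0,0,0,0,0,0,0,0,0,0,0,0,0,0,0,0,0,0,0,0]}}

```text
t: 23.62
eef_pos: [0.4871, 0.237, 0.2825]
tool_rot: [-0.0, 0.831, 0.556, 0.001]
contact_force: [-0.9, -1.8, 5.5]
gripper_width: 0.178
grasp_force: 33.2
```

Request:
{"name": "jog_arm", "arguments": {"moves": [0,0,-0.08,0,0,0,0,0,0,0,0,0,0,0.22,0,0,0,0,0,0,0.3,0,0,0,0,0,0,0.4,0,0,0,0,0,0,0.5,0,0,0,0,0,0,0.55,0,0,0,0,0,0,0.55,0,0,0,0,0,0,0.55]}}

```text
t: 24.28
eef_pos: [0.4867, 0.2371, 0.2831]
tool_rot: [-0.0, 0.831, 0.556, -0.0]
contact_force: [-0.1, -0.6, 0.8]
gripper_width: 0.55
grasp_force: 0.0
```

Request:
{"name": "jog_arm", "arguments": {"moves": [0,0,-0.2,0,0,0,0.55,0,0,-0.4,0,0,0,0.55,0,0,-0.8,0,0,0,0.55,0,0,-1,0,0,0,0.55,0,0,-1,0,0,0,0.55,0,0,-1,0,0,0,0.55,0,0,-1,0,0,0,0.55,-0.5,0,-0.5,0,0,0,0.55]}}

```text
t: 24.95
eef_pos: [0.4836, 0.2296, 0.4041]
tool_rot: [-0.0, 0.831, 0.557, 0.002]
contact_force: [0.2, -0.3, 1.3]
gripper_width: 0.551
grasp_force: 0.0
```

Request:
{"name": "jog_arm", "arguments": {"moves": [-1,0.1,0,0,0,0,0.55,-1,0.1,0,0,0,0,0.55,-1,0.1,0,0,0,0,0.55,-1,0.1,0,0,0,0,0.55,-1,0.1,0,0,0,0,0.55,-1,0.1,0,0,0,0,0.55,-1,0.1,0,0,0,0,0.55,-1,0.1,0,0,0,0,0.55]}}

```text
t: 25.62
eef_pos: [0.4359, 0.0719, 0.4011]
tool_rot: [-0.0, 0.831, 0.556, 0.0]
contact_force: [0.0, -0.8, 0.1]
gripper_width: 0.55
grasp_force: 0.0
```

Run:
```python
from h import *
c=cam('scene'); zoom(c,(.487,.237,.26),40,'s7',5); w=cam('wrist'); zoom(w,(.4333,.0603,.278),100,'w7',2.8); print(proj(w,(.4333,.0603,.278)))
a,b=cv2.imread('pics/s7.png'),cv2.imread('pics/w7.png'); H=min(a.shape[0],b.shape[0]); cv2.imwrite('pics/c7.png',np.hstack([a[:H],b[:H]])[:, :800]); print(a.shape,b.shape)
go((.327,-.269,.40))
```

```text
s7 origin (np.int64(258), np.int64(121)) k 5 expected px (np.int64(298), np.int64(161))
w7 origin (np.int64(215), np.int64(138)) k 2.8 expected px (np.int64(315), np.int64(238))
[[315.12889686 237.99555323]]
(400, 400, 3) (560, 560, 3)
t 25.72 tcp [0.4358 0.0696 0.4014] yaw -22.8 -> -22.8 F [ 0.4 -1.  -0.1] grip 0.549 0.0 q7 -0.73
shift [-17.72   1.53   0.06] turn [ 0.   -0.01  0.  ]
```

View pics/c7.png

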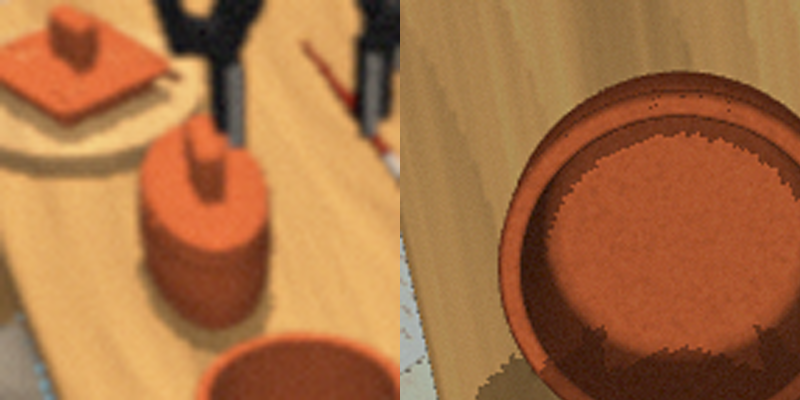

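The scene crop shows the oval lid flat on the oval jar. The wrist crop shows the round jar open. On to the round lid.

Request:
{"name": "jog_arm", "arguments": {"moves": [-1,0.1,0,0,0,0,0.6,-1,0.1,0,0,0,0,0.6,-1,0.1,0,0,0,0,0.6,-1,0.1,0,0,0,0,0.6,-1,0.1,0,0,0,0,0.6,-1,0.1,0,0,0,0,0.6,-1,0.1,0,0,0,0,0.6,-1,0.1,0,0,0,0,0.6]}}

```text
t: 26.38
eef_pos: [0.3897, -0.081, 0.4011]
tool_rot: [-0.0, 0.831, 0.556, 0.0]
contact_force: [-0.4, -0.6, -0.6]
gripper_width: 0.601
grasp_force: 0.0
```

Request:
{"name": "jog_arm", "arguments": {"moves": [-1,0.1,0,0,0,0,0.6,-1,0.1,0,0,0,0,0.6,-1,0.1,0,0,0,0,0.6,-1,0.1,0,0,0,0,0.6,-1,0.1,0,0,0,0,0.6,-1,0.1,0,0,0,0,0.6,-1,0.1,0,0,0,0,0.6,-1,0.1,0,0,0,0,0.6]}}

```text
t: 27.05
eef_pos: [0.3434, -0.235, 0.4011]
tool_rot: [-0.0, 0.831, 0.556, 0.0]
contact_force: [-0.4, 0.1, -0.6]
gripper_width: 0.602
grasp_force: 0.0
```

Request:
{"name": "jog_arm", "arguments": {"moves": [-1,0,0,0,0,0,0.6,-0.5,0,0,0,0,0,0.6,0,0,0,0,0,0,0.6,0,0,0,0,0,0,0.6,0,0,0,0,0,0,0.6,0,0,0,0,0,0,0.6,0,0,0,0,0,0,0.6,0,0,0,0,0,0,0.6]}}

```text
t: 27.72
eef_pos: [0.3327, -0.2612, 0.401]
tool_rot: [-0.0, 0.831, 0.556, -0.0]
contact_force: [-0.4, 0.4, 0.5]
gripper_width: 0.598
grasp_force: 0.0
```

Run:
```python
from h import *
w=cam('wrist'); zoom(w,(.327,-.269,.3),75,'w8',4)
go((.327,-.269,.40))
```

```text
w8 origin (np.int64(235), np.int64(176)) k 4 expected px (np.int64(310), np.int64(251))
t 27.77 tcp [ 0.3326 -0.2614  0.401 ] yaw -22.4 -> -22.4 F [-0.   0.1  0.3] grip 0.598 0.0 q7 -0.09
shift [-0.46 -0.12  0.05] turn [-0.  0.  0.]
```

View pics/w8.png

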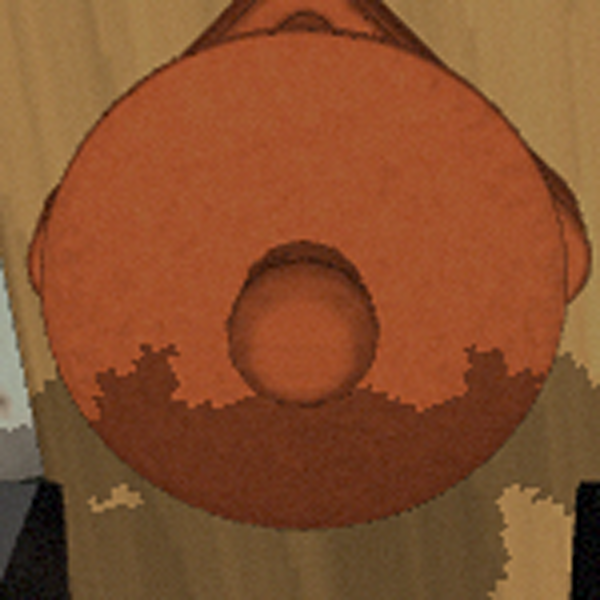

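The round lid's brim spans (42–566, 30–529) in the crop, with the knob at (303,332).

Run:
```python
from h import *
w=cam('wrist'); f=lambda P:np.array(P,float)/4+[235,176]
j=ray(w,f([(42,270),(566,270),(304,30),(304,529),(110,460),(500,460)]),.2925)[:,:2]
A=np.c_[2*j,np.ones(len(j))]; s=np.linalg.lstsq(A,(j**2).sum(1),rcond=None)[0]; print('brim',s[:2].round(4),'dia',2*np.sqrt(s[2]+s[0]**2+s[1]**2).round(4))
print('knob',ray(w,f([(303,332)]),.3155).round(4)); go((*s[:2],.2982))
```

```text
brim [ 0.3266 -0.2714] dia 0.092
knob [[ 0.3274 -0.2694  0.3155]]
t 27.82 tcp [ 0.3326 -0.2615  0.4011] yaw -22.4 -> -22.4 F [-0.2 -0.3  0.1] grip 0.597 0.0 q7 -0.09
shift [-0.57 -0.09  5.14] turn [-0.  0.  0.]
```

Request:
{"name": "jog_arm", "arguments": {"moves": [-0.53,-0.1,0.6,0,0,0,0.6,0,0,0.9,0,0,0,0.6,0,0,0.9,0,0,0,0.6,0,0,0.9,0,0,0,0.6,0,0,0.9,0,0,0,0.6,0,0,0.6,0,0,0,0.6,0,0,0.35,0,0,0,0.6,0,0,0,0,0,0,0.6]}}

```text
t: 28.48
eef_pos: [0.3259, -0.2704, 0.2971]
tool_rot: [-0.001, 0.831, 0.556, -0.001]
contact_force: [0.2, 0.4, -0.0]
gripper_width: 0.598
grasp_force: 0.0
```

Request:
{"name": "jog_arm", "arguments": {"moves": [0,0,0,0,0,0,0.5,0,0,0,0,0,0,0.4,0,0,0,0,0,0,0.3,0,0,0,0,0,0,0,0,0,0,0,0,0,0,0,0,0,0,0,0,0,0,0,0,0,0,0,0,0,0,0,0,0,0,0], "grip_force": 30}}

```text
t: 29.15
eef_pos: [0.327, -0.2711, 0.2989]
tool_rot: [0.0, 0.831, 0.556, 0.001]
contact_force: [-1.6, -0.1, 5.5]
gripper_width: 0.269
grasp_force: 29.3
```

Request:
{"name": "jog_arm", "arguments": {"moves": [0,0,-0.2,0,0,0,0,0,0,-0.4,0,0,0,0,0,0,-0.6,0,0,0,0,0,0,-0.8,0,0,0,0,0,0,-0.8,0,0,0,0,0,0,-0.8,0,0,0,0,0,0,-0.8,0,0,0,0,0,0,-0.8,0,0,0,0]}}

```text
t: 29.82
eef_pos: [0.3262, -0.2709, 0.4034]
tool_rot: [0.0, 0.831, 0.556, 0.0]
contact_force: [1.5, -1.3, -1.4]
gripper_width: 0.264
grasp_force: 29.5
```

Run:
```python
from h import *
p,R,o=tool(); x=R.apply([1,0,0]); J=np.array([.4333,.0603,.40]); go(J-.1*x); go(J)
```

```text
t 29.82 tcp [ 0.3262 -0.2709  0.4034] yaw -22.5 -> -22.5 F [ 1.5 -1.3 -1.4] grip 0.264 29.5 q7 -0.07
shift [12.35 -1.38  0.17] turn [ 0.01 -0.    0.  ]
t 29.82 tcp [ 0.3262 -0.2709  0.4034] yaw -22.5 -> -22.5 F [ 1.5 -1.3 -1.4] grip 0.264 29.5 q7 -0.07
shift [17.35 -1.38  0.17] turn [ 0.01 -0.    0.  ]
```

Request:
{"name": "jog_arm", "arguments": {"moves": [0.4,0,0,0,0,0,0,0.8,-0.1,0,0,0,0,0,1,-0.1,0,0,0,0,0,1,-0.1,0,0,0,0,0,1,-0.2,0,0,0,0,0,1,-0.2,0,0,0,0,0,1,-0.2,0,0,0,0,0,1,-0.2,0,0,0,0,0]}}

```text
t: 30.48
eef_pos: [0.3609, -0.1279, 0.4015]
tool_rot: [-0.0, 0.831, 0.556, -0.0]
contact_force: [0.2, 0.1, -0.9]
gripper_width: 0.268
grasp_force: 29.6
```

Request:
{"name": "jog_arm", "arguments": {"moves": [1,-0.1,0,0,0,0,0,1,-0.1,0,0,0,0,0,1,-0.1,0,0,0,0,0,1,0,0,0,0,0,0,0.7,0,0,0,0,0,0,0.4,0,0,0,0,0,0,0,0,0,0,0,0,0,0,0,0,0,0,0,0]}}

```text
t: 31.15
eef_pos: [0.3944, -0.0333, 0.4018]
tool_rot: [0.0, 0.831, 0.556, -0.0]
contact_force: [-0.6, -0.1, -1.1]
gripper_width: 0.263
grasp_force: 29.5
```

Run:
```python
from h import *
c=cam('wrist','w9'); m=mask(c); u,v=proj(c,(.4333,.0603,.278))[0]; print(u,v)
for k in blobs(m,500):
    if cv2.pointPolygonTest(k.astype(np.float32),(float(u),float(v)),True)>-15:
        print(k.min(0),k.max(0)); hull=cv2.convexHull(k)[:,0]; hull=hull[hull[:,1]>1]
        p=ray(c,hull,.278)[:,:2]*1000; e=cv2.fitEllipse(p.astype(np.float32)); print('outer',np.round(e[0],1),np.round(e[1],1))
        J=np.r_[np.array(e[0])/1000,.40]; go(J)
# square jar from top camera
t=cam('top')
for k in blobs(mask(t),200):
    r=cv2.minAreaRect(ray(t,k,.272)[:,:2].astype(np.float32)*1000); print(np.round(r[0],1),np.round(r[1],1),round(r[2],1))
```

```text
313.93508775177025 76.09160108845057
[240   0] [387 150]
outer [433.5  61.2] [94.5 94.6]
t 31.2 tcp [ 0.3944 -0.0338  0.402 ] yaw -22.5 -> -22.5 F [-0.6 -0.7 -0. ] grip 0.268 29.5 q7 -0.57
shift [ 5.14 -0.02  0.1 ] turn [-0.    0.01  0.  ]
[503.9 398.4] [86.6 77.4] 10.0
[484.  236.5] [117.4  63.9] 71.2
[432.8  63.2] [91.5 94.4] 89.7
[ 326.7 -266. ] [83.3 87.5] 23.2
```

Request:
{"name": "jog_arm", "arguments": {"moves": [0.4,0,0,0,0,0,0,0.8,0,0,0,0,0,0,0.9,0,0,0,0,0,0,0.9,0,0,0,0,0,0,0.9,-0.02,0,0,0,0,0,0.7,0,0,0,0,0,0,0.4,0,0,0,0,0,0,0.14,0,0,0,0,0,0]}}

```text
t: 31.92
eef_pos: [0.434, 0.0643, 0.4017]
tool_rot: [0.0, 0.831, 0.557, -0.001]
contact_force: [-0.1, -1.1, -0.7]
gripper_width: 0.264
grasp_force: 29.5
```

Request:
{"name": "jog_arm", "arguments": {"moves": [0,0,0.4,0,0,0,0,0,0,0.8,0,0,0,0,0,0,0.9,0,0,0,0,0,0,0.9,0,0,0,0,0,0,0.8,0,0,0,0,0,0,0.6,0,0,0,0,0,0,0.2,0,0,0,0,0,0,0,0,0,0,0]}}

```text
t: 32.58
eef_pos: [0.4327, 0.0613, 0.309]
tool_rot: [-0.0, 0.832, 0.555, -0.001]
contact_force: [-0.4, 0.7, -1.0]
gripper_width: 0.268
grasp_force: 29.5
```

Request:
{"name": "jog_arm", "arguments": {"moves": [0,0,0.1,0,0,0,0,0,0,0.1,0,0,0,0,0,0,0.1,0,0,0,0,0,0,0.1,0,0,0,0,0,0,0,0,0,0,0,0,0,0,0,0,0,0,0,0,0,0,0,0,0,0,0,0,0,0,0,0]}}

```text
t: 33.25
eef_pos: [0.4336, 0.0624, 0.3022]
tool_rot: [0.0, 0.831, 0.556, 0.0]
contact_force: [0.3, -0.4, -0.8]
gripper_width: 0.268
grasp_force: 29.5
```

Request:
{"name": "jog_arm", "arguments": {"moves": [-0.05,0,0.1,0,0,0,0,0,0,0.1,0,0,0,0,0,0,0.1,0,0,0,0,0,0,0.05,0,0,0,0,0,0,0,0,0,0,0,0,0,0,0,0,0,0,0,0,0,0,0,0,0,0,0,0,0,0,0,0]}}

```text
t: 33.92
eef_pos: [0.4332, 0.0614, 0.2951]
tool_rot: [-0.0, 0.831, 0.556, 0.0]
contact_force: [0.1, 0.7, -0.9]
gripper_width: 0.268
grasp_force: 29.5
```

Request:
{"name": "jog_arm", "arguments": {"moves": [0,0,0.05,0,0,0,0,0,0,0.05,0,0,0,0,0,0,0,0,0,0,0,0,0,0,0,0,0,0,0,0,0,0,0,0,0,0,0,0,0,0,0,0,0,0,0,0,0,0,0,0,0,0,0,0,0,0]}}

```text
t: 34.58
eef_pos: [0.4331, 0.0614, 0.2931]
tool_rot: [-0.0, 0.831, 0.556, -0.0]
contact_force: [0.1, -0.0, -1.5]
gripper_width: 0.264
grasp_force: 29.4
```

Request:
{"name": "jog_arm", "arguments": {"moves": [0,0,0.05,0,0,0,0,0,0,0,0,0,0,0,0,0,0,0,0,0,0,0,0,0,0,0,0,0,0,0,0,0,0,0,0,0,0,0,0,0,0,0,0,0,0,0,0,0,0,0,0,0,0,0,0,0]}}

```text
t: 35.25
eef_pos: [0.4332, 0.0614, 0.2929]
tool_rot: [-0.0, 0.831, 0.556, 0.0]
contact_force: [-3.7, -0.2, 6.1]
gripper_width: 0.269
grasp_force: 30.3
```

Request:
{"name": "jog_arm", "arguments": {"moves": [0,0,-0.04,0,0,0,0,0,0,0,0,0,0,0.3,0,0,0,0,0,0,0.4,0,0,0,0,0,0,0.5,0,0,0,0,0,0,0.6,0,0,0,0,0,0,0.6,0,0,0,0,0,0,0.6,0,0,0,0,0,0,0.6]}}

```text
t: 35.92
eef_pos: [0.4332, 0.0614, 0.2929]
tool_rot: [-0.0, 0.831, 0.556, 0.0]
contact_force: [-0.1, -0.2, 0.8]
gripper_width: 0.598
grasp_force: 0.0
```

Request:
{"name": "jog_arm", "arguments": {"moves": [0,0,-0.2,0,0,0,0.6,0,0,-0.4,0,0,0,0.6,0,0,-0.8,0,0,0,0.6,0,0,-1,0,0,0,0.6,0,0,-1,0,0,0,0.6,0,0,-1,0,0,0,0.6,0.5,-0.1,-0.9,0,0,0,0.6,1,-0.2,0,0,0,0,0.6]}}

```text
t: 36.58
eef_pos: [0.4408, 0.0899, 0.4037]
tool_rot: [0.001, 0.832, 0.554, 0.004]
contact_force: [-0.2, -0.7, 0.9]
gripper_width: 0.602
grasp_force: 0.0
```

Request:
{"name": "jog_arm", "arguments": {"moves": [1,-0.2,0,0,0,0,0.6,1,-0.2,0,0,0,0,0.6,1,-0.2,0,0,0,0,0.6,1,-0.2,0,0,0,0,0.6,1,-0.2,0,0,0,0,0.6,1,-0.2,0,0,0,0,0.6,1,-0.2,0,0,0,0,0.6,1,-0.2,0,0,0,0,0.6]}}

```text
t: 37.25
eef_pos: [0.4709, 0.2529, 0.3995]
tool_rot: [-0.0, 0.831, 0.556, 0.0]
contact_force: [0.6, 0.3, 0.8]
gripper_width: 0.6
grasp_force: 0.0
```

Request:
{"name": "jog_arm", "arguments": {"moves": [1,-0.2,0,0,0,0,0.6,1,-0.2,0,0,0,0,0.6,1,-0.2,0,0,0,0,0.6,1,-0.2,0,0,0,0,0.6,1,-0.2,0,0,0,0,0.6,1,-0.2,0,0,0,0,0.6,1,-0.2,0,0,0,0,0.6,0.5,0,0,0,0,0,0.6]}}

```text
t: 37.92
eef_pos: [0.5012, 0.4042, 0.3987]
tool_rot: [-0.001, 0.83, 0.557, -0.0]
contact_force: [-0.4, 0.6, 0.1]
gripper_width: 0.603
grasp_force: 0.0
```

Request:
{"name": "jog_arm", "arguments": {"moves": [0,0,0,0,0,-1,0.6,0,0,0,0,0,-1,0.6,0,0,0,0,0,-1,0.6,0,0,0,0,0,-1,0.6,0,0,0,0,0,-1,0.6,0,0,0,0,0,-1,0.6,0,0,0,0,0,-1,0.6,0,0,0,0,0,-1,0.6]}}

```text
t: 38.58
eef_pos: [0.5023, 0.4005, 0.3993]
tool_rot: [0.0, 0.645, 0.764, 0.0]
contact_force: [0.1, -0.2, 0.6]
gripper_width: 0.599
grasp_force: 0.0
```

Run:
```python
from h import *
go((.5028,.4016,.2628),9.9)
s=cam('scene'); zoom(s,(.4335,.0612,.27),45,'s10',5)
t=cam('top'); zoom(t,(.4335,.0612,.27),45,'t10',5); zoom(t,(.327,-.268,.27),45,'t10b',5)
w=cam('wrist'); print(proj(w,(.5028,.4016,.2815)))
x,y=proj(w,(.5028,.4016,.26))[0].astype(int); d=cv2.resize(w['color'][max(0,y-75):y+75,max(0,x-75):x+75],(400,400)); print(x,y)
L=[cv2.resize(cv2.imread(f'pics/{n}.png'),(400,300)) for n in ('s10','t10')]; cv2.imwrite('pics/c10.png',np.hstack([np.vstack(L),cv2.resize(d,(600,600))])[:, :1000]); im=cv2.imread('pics/c10.png'); cv2.imwrite('pics/c10.png',cv2.resize(im,(800,480)))
```

```text
t 38.58 tcp [0.5023 0.4005 0.3993] yaw 9.7 -> 9.9 F [ 0.1 -0.2  0.6] grip 0.599 0.0 q7 -0.57
shift [0.05 0.03 6.82] turn [ 0.    0.   -0.05]
s10 origin (np.int64(273), np.int64(157)) k 5 expected px (np.int64(318), np.int64(202))
t10 origin (np.int64(289), np.int64(183)) k 5 expected px (np.int64(334), np.int64(228))
t10b origin (np.int64(419), np.int64(225)) k 5 expected px (np.int64(464), np.int64(270))
[[315.09300216 228.70848642]]
315 220
```

View pics/c10.png

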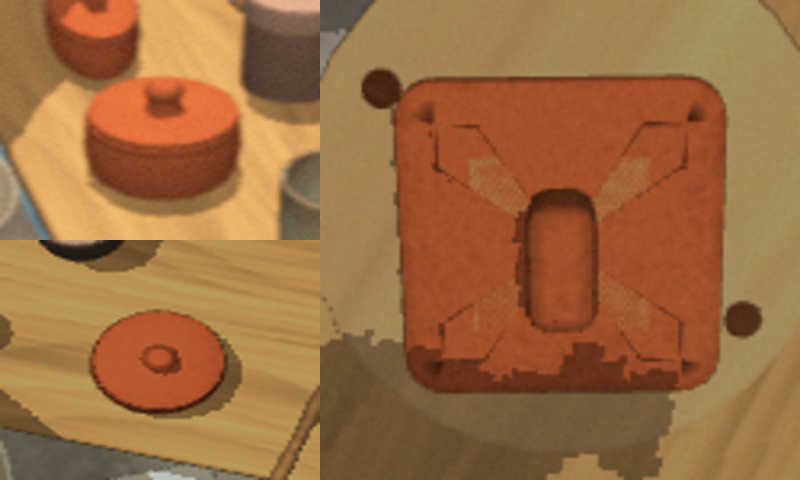

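The round lid sits flat on the round jar, and the square lid's knob is centred and aligned under the open fingers. I grasp it now.

Request:
{"name": "jog_arm", "arguments": {"moves": [0.05,0.03,0.8,0,0,0,0.6,0,0,1,0,0,0,0.6,0,0,1,0,0,0,0.6,0,0,1,0,0,0,0.6,0,0,1,0,0,0,0.6,0,0,1,0,0,0,0.6,0,0,0.7,0,0,0,0.6,0,0,0.33,0,0,0,0.6]}}

```text
t: 39.4
eef_pos: [0.5018, 0.4011, 0.26]
tool_rot: [-0.0, 0.647, 0.763, -0.002]
contact_force: [-0.5, 0.5, -0.1]
gripper_width: 0.6
grasp_force: 0.0
```

Request:
{"name": "jog_arm", "arguments": {"moves": [0,0,0,0,0,0,0.5,0,0,0,0,0,0,0.4,0,0,0,0,0,0,0.3,0,0,0,0,0,0,0.2,0,0,0,0,0,0,0,0,0,0,0,0,0,0,0,0,0,0,0,0,0,0,0,0,0,0,0,0], "grip_force": 30}}

```text
t: 40.07
eef_pos: [0.5031, 0.4024, 0.2638]
tool_rot: [0.0, 0.646, 0.763, 0.001]
contact_force: [-0.3, -1.2, 5.2]
gripper_width: 0.18
grasp_force: 30.6
```

Request:
{"name": "jog_arm", "arguments": {"moves": [0,0,-0.2,0,0,0,0,0,0,-0.5,0,0,0,0,0,0,-0.9,0,0,0,0,0,0,-1,0,0,0,0,0,0,-1,0,0,0,0,0,0,-1,0,0,0,0,0,0,-1,0,0,0,0,0,0,-1,0,0,0,0]}}

```text
t: 40.73
eef_pos: [0.5022, 0.4016, 0.3956]
tool_rot: [-0.0, 0.646, 0.763, -0.0]
contact_force: [0.1, 0.5, -1.4]
gripper_width: 0.177
grasp_force: 29.7
```

Run:
```python
from h import *
go((.327+.034,-.268+.116,.40)); t=cam('top')
for k in blobs(mask(t),200):
    for z in (.272,): r=cv2.minAreaRect(ray(t,k,z)[:,:2].astype(np.float32)*1000); print(np.round(r[0],1),np.round(r[1],1),round(r[2],1))
```

```text
t 40.73 tcp [0.5022 0.4016 0.3956] yaw 9.5 -> 9.5 F [ 0.1  0.5 -1.4] grip 0.177 29.7 q7 -0.57
shift [-26.13 -11.55  -0.21] turn [-0.01  0.    0.  ]
[484.  236.5] [117.4  63.9] 71.2
[432.8  63.2] [91.5 94.4] 89.7
[ 326.7 -266.2] [83.4 87.5] 23.6
```

Request:
{"name": "jog_arm", "arguments": {"moves": [-0.4,-0.1,-0.2,0,0,0,0,-0.8,-0.3,0,0,0,0,0,-1,-0.4,0,0,0,0,0,-1,-0.4,0,0,0,0,0,-1,-0.4,0,0,0,0,0,-1,-0.4,0,0,0,0,0,-1,-0.4,0,0,0,0,0,-1,-0.4,0,0,0,0,0]}}

```text
t: 41.45
eef_pos: [0.4702, 0.2485, 0.3972]
tool_rot: [-0.0, 0.646, 0.763, -0.001]
contact_force: [-0.5, -0.3, -0.7]
gripper_width: 0.178
grasp_force: 29.7
```

Request:
{"name": "jog_arm", "arguments": {"moves": [-1,-0.45,0,0,0,0,0,-1,-0.45,0,0,0,0,0,-1,-0.45,0,0,0,0,0,-1,-0.45,0,0,0,0,0,-1,-0.45,0,0,0,0,0,-1,-0.45,0,0,0,0,0,-1,-0.45,0,0,0,0,0,-1,-0.45,0,0,0,0,0]}}

```text
t: 42.12
eef_pos: [0.4253, 0.079, 0.3973]
tool_rot: [-0.001, 0.646, 0.763, -0.001]
contact_force: [-0.1, 0.4, -1.5]
gripper_width: 0.178
grasp_force: 29.7
```

Request:
{"name": "jog_arm", "arguments": {"moves": [-1,-0.45,0,0,0,0,0,-1,-0.45,0,0,0,0,0,-1,-0.45,0,0,0,0,0,-1,-0.45,0,0,0,0,0,-1,-0.45,0,0,0,0,0,-1,-0.45,0,0,0,0,0,-1,-0.45,0,0,0,0,0,-1,-0.45,0,0,0,0,0]}}

```text
t: 42.78
eef_pos: [0.3805, -0.0903, 0.3973]
tool_rot: [-0.001, 0.646, 0.763, -0.0]
contact_force: [-0.3, -0.6, -1.1]
gripper_width: 0.18
grasp_force: 29.7
```

Run:
```python
from h import *
go((.296,-.384,.40)); print(get_obs()['q'].round(2))
```

```text
t 42.78 tcp [ 0.3805 -0.0903  0.3973] yaw 9.5 -> 9.5 F [-0.3 -0.6 -1.1] grip 0.18 29.7 q7 0.12
shift [-13.79  -6.6   -0.13] turn [-0.03 -0.01 -0.  ]
[-0.48 -0.2   0.47  1.95  0.09  1.38  0.12]
```

Request:
{"name": "jog_arm", "arguments": {"moves": [-1,-0.45,0,0,0,0,0,-1,-0.45,0,0,0,0,0,-1,-0.45,0,0,0,0,0,-1,-0.45,0,0,0,0,0,-1,-0.5,0,0,0,0,0,-1,-0.5,0,0,0,0,0,-1,-0.5,0,0,0,0,0,-1,-0.5,0,0,0,0,0]}}

```text
t: 43.45
eef_pos: [0.3319, -0.2602, 0.3973]
tool_rot: [-0.001, 0.646, 0.763, 0.0]
contact_force: [-0.0, -0.2, -1.3]
gripper_width: 0.177
grasp_force: 29.7
```

Request:
{"name": "jog_arm", "arguments": {"moves": [-1,-0.5,0,0,0,0,0,-1,-0.5,0,0,0,0,0,-1,-0.5,0,0,0,0,0,-0.8,-0.4,0,0,0,0,0,-0.6,-0.2,0,0,0,0,0,0,0,0,0,0,1,0,0,0,0,0,0,1,0,0,0,0,0,0,1,0]}}

```text
t: 44.12
eef_pos: [0.3055, -0.3528, 0.3972]
tool_rot: [-0.001, 0.724, 0.69, -0.0]
contact_force: [-0.3, 1.1, -0.7]
gripper_width: 0.175
grasp_force: 29.8
```

Request:
{"name": "jog_arm", "arguments": {"moves": [0,0,0,0,0,1,0,0,0,0,0,0,1,0,0,0,0,0,0,1,0,0,0,0,0,0,1,0,0,0,0,0,0,1,0,0,0,0,0,0,1,0,0,0,0,0,0,1,0,0,0,0,0,0,1,0]}}

```text
t: 44.78
eef_pos: [0.3056, -0.3526, 0.3972]
tool_rot: [-0.001, 0.886, 0.464, -0.0]
contact_force: [-0.2, -0.2, -1.4]
gripper_width: 0.181
grasp_force: 29.8
```

Request:
{"name": "jog_arm", "arguments": {"moves": [0,0,0,0,0,1,0,0,0,0,0,0,1,0,0,0,0,0,0,1,0,0,0,0,0,0,1,0,0,0,0,0,0,1,0,0,0,0,0,0,1,0,0,0,0,0,0,1,0,0,0,0,0,0,1,0]}}

```text
t: 45.45
eef_pos: [0.3056, -0.3526, 0.3973]
tool_rot: [-0.001, 0.979, 0.202, -0.0]
contact_force: [0.3, -0.3, -1.8]
gripper_width: 0.179
grasp_force: 29.8
```

Request:
{"name": "jog_arm", "arguments": {"moves": [0,0,0,0,0,0,0,0,0,0,0,0,0,0,0,0,0,0,0,0,0,0,0,0,0,0,0,0,0,0,0,0,0,0,0,0,0,0,0,0,0,0,0,0,0,0,0,0,0,0,0,0,0,0,0,0]}}

```text
t: 46.12
eef_pos: [0.3069, -0.3529, 0.3983]
tool_rot: [-0.0, 0.979, 0.204, -0.0]
contact_force: [-0.1, -0.6, -1.3]
gripper_width: 0.176
grasp_force: 29.7
```

Run:
```python
from h import *
c=cam('wrist','w11'); m=mask(c); u,v=proj(c,(.327,-.268,.272))[0]; print(u,v)
for k in blobs(m,500):
    print(k.min(0),k.max(0),cv2.contourArea(k))
    if cv2.pointPolygonTest(k.astype(np.float32),(float(u),float(v)),True)>-15:
        p=ray(c,k,.272)[:,:2]*1000; r=cv2.minAreaRect(p.astype(np.float32)); print('outer',np.round(r[0],1),np.round(r[1],1),round(r[2],1))
        go((*np.array(r[0])/1000,.40),r[2])
x,y=int(u),int(v); y0,x0=max(0,y-80),max(0,x-100); cv2.imwrite('pics/w11z.png',cv2.resize(c['color'][y0:y0+150,x0:x0+200],None,fx=4,fy=4,interpolation=cv2.INTER_CUBIC)); print(x0,y0)
```

```text
211.62530622314978 154.4610885875633
[154  94] [426 377] 35107.0
outer [ 295.7 -349.6] [242.6 172. ] 40.3
t 46.17 tcp [ 0.3069 -0.3529  0.3983] yaw -66.4 -> -139.7 F [-1.3  0.1 -1.1] grip 0.18 29.7 q7 -0.48
shift [-0.45 -0.38 -0.09] turn [-0.    0.   18.31]
111 74
```

View pics/w11z.png

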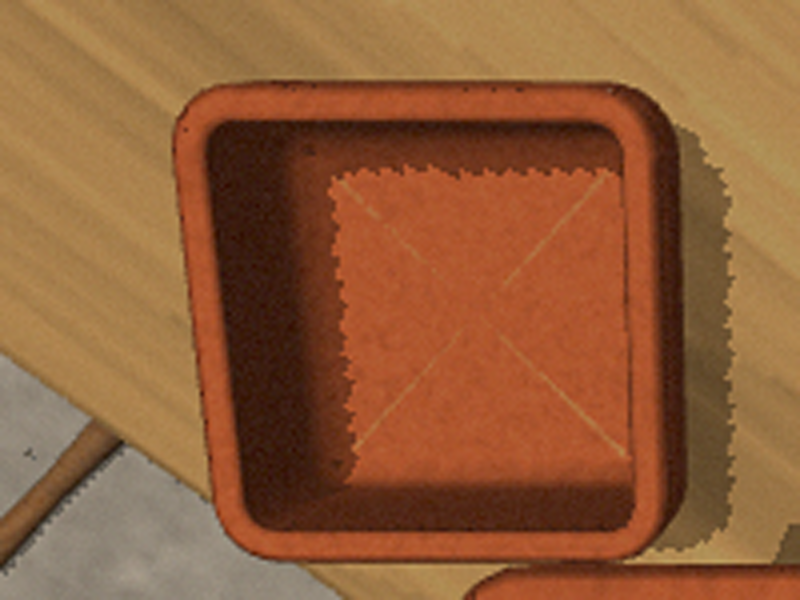

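The square jar's mouth is clear in the last picture. I intersect its edge lines to get the corners.

Run:
```python
from h import *
c=cam('wrist'); f=lambda P:np.array(P,float)/4+[111,74]
def X(a,b):
    h=lambda s:np.cross([*s[0],1.],[*s[1],1.]); p=np.cross(h(a),h(b)); return p[:2]/p[2]
for nm,L,T,R_,B in (('outer',((175,130),(213,505)),((210,83),(640,86)),((650,130),(660,520)),((250,561),(635,558))),
                 ('inner',((208,150),(240,500)),((230,121),(600,122)),((622,150),(632,500)),((265,530),(610,528)))):
    p=ray(c,f([X(L,T),X(T,R_),X(R_,B),X(B,L)]),.272)[:,:2]; d=np.roll(p,-1,0)-p
    a=np.degrees(np.arctan2(d[:,1],d[:,0]))%90; print(nm,p.mean(0).round(4),'sides',np.hypot(*d.T).round(4),'ang',a.round(1))
go((*p.mean(0),.40),a.mean()-90)
```

```text
outer [ 0.3268 -0.2722] sides [0.0786 0.0797 0.0797 0.0809] ang [23.2 23.3 24.  22.5]
inner [ 0.3268 -0.2723] sides [0.0688 0.0686 0.0698 0.0692] ang [23.4 23.1 23.9 22.3]
t 46.22 tcp [ 0.3069 -0.3529  0.3983] yaw -66.5 -> -66.8 F [ 0.4  0.7 -1.8] grip 0.18 29.7 q7 -0.48
shift [ 2.52 -3.3  -0.09] turn [-0.    0.    0.09]
```

Request:
{"name": "jog_arm", "arguments": {"moves": [0.2,-0.3,0,0,0,0.09,0,0.5,-0.6,0,0,0,0,0,0.6,-0.8,0,0,0,0,0,0.6,-0.8,0,0,0,0,0,0.4,-0.5,0,0,0,0,0,0.26,-0.3,0,0,0,0,0,0,0,0,0,0,0,0,0,0,0,0,0,0,0]}}

```text
t: 46.88
eef_pos: [0.3279, -0.2725, 0.3983]
tool_rot: [0.0, 0.98, 0.201, 0.0]
contact_force: [-1.0, -0.4, -1.1]
gripper_width: 0.177
grasp_force: 29.7
```

Request:
{"name": "jog_arm", "arguments": {"moves": [0,0,0.4,0,0,0,0,0,0,0.8,0,0,0,0,0,0,0.9,0,0,0,0,0,0,0.9,0,0,0,0,0,0,0.7,0,0,0,0,0,0,0.6,0,0,0,0,0,0,0.3,0,0,0,0,0,0,0,0,0,0,0]}}

```text
t: 47.55
eef_pos: [0.3267, -0.2723, 0.3049]
tool_rot: [-0.0, 0.98, 0.2, -0.001]
contact_force: [-0.5, 0.8, -0.5]
gripper_width: 0.178
grasp_force: 29.7
```

Request:
{"name": "jog_arm", "arguments": {"moves": [0,0,0,0,0,0,0,0,0,0,0,0,0,0,0,0,0,0,0,0,0,0,0,0,0,0,0,0,0,0,0,0,0,0,0,0,0,0,0,0,0,0,0,0,0,0,0,0,0,0,0,0,0,0,0,0]}}

```text
t: 48.22
eef_pos: [0.3279, -0.2721, 0.3064]
tool_rot: [-0.0, 0.98, 0.201, 0.0]
contact_force: [-0.0, -0.4, -2.5]
gripper_width: 0.178
grasp_force: 29.7
```

Run:
```python
from h import *
go((.3275,-.272,.287),-66.8)
```

```text
t 48.22 tcp [ 0.3279 -0.2721  0.3064] yaw -66.8 -> -66.8 F [-0.  -0.4 -2.5] grip 0.178 29.7 q7 -0.68
shift [-0.02 -0.01  0.97] turn [ 0. -0. -0.]
```

Request:
{"name": "jog_arm", "arguments": {"moves": [0,0,0.1,0,0,0,0,0,0,0.1,0,0,0,0,0,0,0.1,0,0,0,0,0,0,0.1,0,0,0,0,0,0,0.1,0,0,0,0,0,0,0,0,0,0,0,0,0,0,0,0,0,0,0,0,0,0,0,0,0]}}

```text
t: 48.88
eef_pos: [0.3279, -0.2721, 0.2963]
tool_rot: [0.0, 0.98, 0.201, -0.0]
contact_force: [-0.1, -0.3, -1.1]
gripper_width: 0.179
grasp_force: 29.7
```

Request:
{"name": "jog_arm", "arguments": {"moves": [0,0,0.1,0,0,0,0,0,0,0.1,0,0,0,0,0,0,0,0,0,0,0,0,0,0,0,0,0,0,0,0,0,0,0,0,0,0,0,0,0,0,0,0,0,0,0,0,0,0,0,0,0,0,0,0,0,0]}}

```text
t: 49.55
eef_pos: [0.3279, -0.2721, 0.2923]
tool_rot: [-0.0, 0.98, 0.201, 0.0]
contact_force: [0.3, -0.0, -1.6]
gripper_width: 0.18
grasp_force: 29.7
```

Request:
{"name": "jog_arm", "arguments": {"moves": [0,0,0.1,0,0,0,0,0,0,0,0,0,0,0,0,0,0,0,0,0,0,0,0,0,0,0,0,0,0,0,0,0,0,0,0,0,0,0,0,0,0,0,0,0,0,0,0,0,0,0,0,0,0,0,0,0]}}

```text
t: 50.22
eef_pos: [0.3279, -0.2721, 0.2903]
tool_rot: [0.0, 0.98, 0.201, 0.0]
contact_force: [1.0, 0.4, -1.3]
gripper_width: 0.177
grasp_force: 29.7
```

Request:
{"name": "jog_arm", "arguments": {"moves": [0,0,0.1,0,0,0,0,0,0,0,0,0,0,0,0,0,0,0,0,0,0,0,0,0,0,0,0,0,0,0,0,0,0,0,0,0,0,0,0,0,0,0,0,0,0,0,0,0,0,0,0,0,0,0,0,0]}}

```text
t: 50.88
eef_pos: [0.3279, -0.2721, 0.2883]
tool_rot: [0.0, 0.98, 0.201, 0.0]
contact_force: [-0.6, -0.5, -1.2]
gripper_width: 0.179
grasp_force: 29.7
```

Request:
{"name": "jog_arm", "arguments": {"moves": [0,0,0.05,0,0,0,0,0,0,0,0,0,0,0,0,0,0,0,0,0,0,0,0,0,0,0,0,0,0,0,0,0,0,0,0,0,0,0,0,0,0,0,0,0,0,0,0,0,0,0,0,0,0,0,0,0]}}

```text
t: 51.55
eef_pos: [0.328, -0.2722, 0.2877]
tool_rot: [-0.0, 0.98, 0.201, 0.0]
contact_force: [-2.0, 0.7, 5.2]
gripper_width: 0.179
grasp_force: 30.6
```

Request:
{"name": "jog_arm", "arguments": {"moves": [0,0,0.05,0,0,0,0,0,0,0,0,0,0,0,0,0,0,0,0,0,0,0,0,0,0,0,0,0,0,0,0,0,0,0,0,0,0,0,0,0,0,0,0,0,0,0,0,0,0,0,0,0,0,0,0,0]}}

```text
t: 52.22
eef_pos: [0.3281, -0.2722, 0.2877]
tool_rot: [-0.0, 0.98, 0.201, 0.0]
contact_force: [-6.0, 4.1, 17.2]
gripper_width: 0.178
grasp_force: 32.2
```

Request:
{"name": "jog_arm", "arguments": {"moves": [0,0,-0.09,0,0,0,0,0,0,0,0,0,0,0.22,0,0,0,0,0,0,0.3,0,0,0,0,0,0,0.4,0,0,0,0,0,0,0.5,0,0,0,0,0,0,0.55,0,0,0,0,0,0,0.55,0,0,0,0,0,0,0.55]}}

```text
t: 52.88
eef_pos: [0.3279, -0.2721, 0.288]
tool_rot: [-0.0, 0.98, 0.201, -0.0]
contact_force: [0.7, -0.7, -0.1]
gripper_width: 0.555
grasp_force: 0.0
```

Request:
{"name": "jog_arm", "arguments": {"moves": [0,0,-0.2,0,0,0,0.55,0,0,-0.4,0,0,0,0.55,0,0,-0.8,0,0,0,0.55,0,0,-1,0,0,0,0.55,0,0,-1,0,0,0,0.55,0,0,-1,0,0,0,0.55,0,0,-0.8,0,0,0,0.55,0,0,-0.4,0,0,0,0.55]}}

```text
t: 53.55
eef_pos: [0.3285, -0.2727, 0.4028]
tool_rot: [0.001, 0.98, 0.201, 0.002]
contact_force: [-0.2, -0.1, -0.1]
gripper_width: 0.552
grasp_force: 0.0
```

Request:
{"name": "jog_arm", "arguments": {"moves": [0,0,0,0,0,0,0.55,0,0,0,0,0,0,0.55,0,0,0,0,0,0,0.55,0,0,0,0,0,0,0.55,0,0,0,0,0,0,0.55,0,0,0,0,0,0,0.55,0,0,0,0,0,0,0.55,0,0,0,0,0,0,0.55]}}

```text
t: 54.22
eef_pos: [0.3278, -0.2721, 0.3999]
tool_rot: [-0.0, 0.98, 0.201, -0.0]
contact_force: [0.7, -1.0, 0.4]
gripper_width: 0.551
grasp_force: 0.0
```

Run:
```python
from h import *
w=cam('wrist')
u,v=proj(w,(.327,-.2722,.28))[0]
for k in blobs(mask(w),500):
    if cv2.pointPolygonTest(k.astype(np.float32),(float(u),float(v)),False)>=0:
        r=cv2.minAreaRect(ray(w,k,.2805)[:,:2].astype(np.float32)*1000); print('square lid brim @.2805',np.round(r[0],1),np.round(r[1],1),round(r[2],1))
t=cam('top')
for k in blobs(mask(t),200):
    r=cv2.minAreaRect(ray(t,k,.28)[:,:2].astype(np.float32)*1000); print('top',np.round(r[0],1),np.round(r[1],1),round(r[2],1))
go((.327,-.272,.40))
```

```text
square lid brim @.2805 [ 331.1 -270.9] [83.9 79.5] 23.4
top [483.  235.7] [116.8  63.6] 71.2
top [432.   63.3] [91.  93.9] 89.7
top [ 327.  -265.3] [82.7 87.9] 23.5
t 54.32 tcp [ 0.3279 -0.2721  0.4   ] yaw -66.8 -> -66.8 F [-0.3  0.2  0.3] grip 0.552 0.0 q7 -0.74
shift [-0.04 -0.02  0.  ] turn [-0.  0.  0.]
```

The contact heights match the seated values for all three lids, and the top-camera positions of the jars haven't changed. Handing in.

```bash
python3 -c "
from station import *
print(hand_in())"
```

```text
the job is handed in; nothing more can be done
None
```

I handed the job in at about 54 s: by contact height and camera checks, all three lids are fully seated on their own jars, the jars are where they stood, and nothing dropped or tipped. No verdict came back from the hand-in.

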